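# Swap the dust filter on the bench extractor head

### The job

First post the spent pleated cassette down through the spring flap of the grey waste box, so that the flap shuts behind it. Then fit the fresh round filter to the tilted filter head: line its lugs up with the slots, press it fully in against the spring and twist it clockwise about a quarter turn to its stop, so that it stays locked when let go. Leave the other things on the bench where they stand.

Things in the scene. Friction and masses are not known exactly. Their poses are not given: they have to be found in the camera images.
- port: Mouth of the filter head: grey barrel, 108 mm across (clamp rings 114), 110 deep, leaning 26 deg (0.46 rad) towards its front. Origin: centre of the mouth on the outer face of its 6 mm aluminium plate, 165 mm above the bench. z points out along the barrel's axis (up and forward), y is level, x points up and back across the mouth. Hole in the plate 49 mm across.
- slot (a point): Middle of the slot on the port's +y side, 29 mm from the axis, in the plate's outer face. Two opposite slots, 15 mm wide, run out from the hole along the port's +y and -y to 34 mm from the axis, right through the 6 mm plate.
- lock (a point): Where one lug ends up: 29 mm from the axis, 6 mm behind the outer face. Once through the slots the lugs turn clockwise (looking into the mouth) 82 deg to a stop; the other way is blocked. On the way they pass a 2.5 mm hump on the plate's back, only while pressed fully in; let go, the spring lifts them 5 mm to the plate's back, held by the hump.
- spring_pad (a joint): Rubber pad inside the mouth, 38 mm across, face 4 mm below the plate's outer face; travel in m, 0 at rest, 0.016 with the filter pressed fully in, 0.011 when locked and let go. It pushes the filter out with 3 N at first and 8 N fully in.
- stand: Fixed dark steel stand of the filter head: base plate 160 (x) x 150 (y) mm, origin under its centre. The mouth's centre lies 30 mm to its -x side (its front), 165 up. Stand and barrel are lower than 200 mm.
- filter: Fresh filter: grey, round, 68 mm high, 0.2 to 0.3 kg, standing on its stem. Origin: centre of the stem's end, z up its axis. Stem 44 mm across, z 0 to 20, end tapered to 37 over 4 mm. Two opposite lugs along +x and -x, 10 mm wide, to 31 mm from the axis, z 4 to 9. Body 84 mm across, z 20 to 40; its underside meets the port's plate when pressed fully in. Same after half a turn.
- filter_bar (a point): Middle of the filter's straight grip bar, on its axis 54 mm above its origin. Bar 60 mm long along the filter's x (right over the lugs), 14 mm thick along y, from z 40 to 68.
- cassette: Spent pleated filter cassette, a box 32 (x) x 48 (y) x 80 (z) mm, brown with black end caps, standing upright. Origin: centre of its underside. 0.15 to 0.25 kg.
- waste_box: Fixed grey steel waste box, 136 x 136 mm, 165 high, walls and roof 5 mm. Origin: under its centre. Slot through the middle of the roof, 48 (x) x 64 (y) mm, closed from below by the spring flap.
- flap (a joint): Spring flap under the box's slot: 0 shut, grows as it swings down into the box, 1.6 rad wide open; hinged along the slot's +x edge. Weak spring (0.2 to 0.4 N at its tip): a cassette let go more than half way in falls through by its own weight and the flap shuts; a fallen cassette leaves it free.
- sanding_block: Bystander: sanding block, 40 x 65 mm, 30 high, white with a green top; stands off one end of the filter's grip bar. Origin under its centre.
- hardener_tin: Bystander: steel tin, 36 mm across, 55 high; stands beside the cassette. Origin under its centre.
- sealer_bottle: Bystander: white plastic bottle, 60 mm across, 150 high, in front of the filter head or the waste box. Origin under its centre.
- mug: Bystander: white mug, 76 mm across, 85 high, in front of the filter head or the waste box. Origin under its centre.
- stone_sample: Bystander: flat stone tile, 60 x 60 mm, 20 high. Origin under its centre.
- spanner: Bystander: 150 mm spanner lying flat, under 15 mm high. Origin under its centre.
- grout_bottle: Bystander: slim grey bottle, 42 mm across, 120 high, in front. Origin under its centre.
- wax_jar: Bystander: amber jar, 64 mm across, 60 high, at the side. Origin under its centre.
Not all that is in view belongs to the job. There is more than one size of the cassette; the job needs the middle-sized.

How it is judged:
By the outcome, as a careful person would: the job done as asked, in the order asked, and still so for the second after the job is handed in, with the robot touching nothing.
It also fails if it takes over 61 s, if anything falls off the work surface, if the arm or the gripper's body presses on something with over 40 N, if the wrist force passes 120 N, or if a joint passes its speed limit or range.

### The arm

A 6-joint arm with a two-finger parallel gripper is mounted at the origin on the work surface. World frame = base frame: x ahead of the robot, y to its left, z up, the work surface at z = 0. Lengths are in m, angles in rad, forces in N, time in s.
With the tool pointing down it reaches from about 0.35 to 0.975 m from the base axis. Payload 4.9 kg.
Tool frame: the origin (TCP) lies at the very end of the fingers, on their centre line; the grasp point (between the pads) lies 19 mm behind it (manip.hold_point_z is the distance from the TCP to the grasp point, in m); z points along the fingers, y is the direction in which the jaws open and shut (so a half turn about z gives the same grasp; the last joint's range is limited). The gripper opens to 85 mm and grips with 20 to 120 N. Pads are 22 mm wide; open, the fingers measure 114 mm over their backs; the gripper's body (76 mm by 85 mm) begins 54 mm behind the grasp point. The pads swing forward as they close: fully open they stand 13 mm farther back than shut.
Start: joints at [-1.285, 0.053, 1.613, -0, 1.476, -0.119], TCP at [0.246, -0.574, 0.231] pointing down, gripper open.
Joint ranges: [-3.01, 3.01], [-1.01, 2.22], [0.06, 2.58], [-1.02, 4.17], [0.09, 2.62], [-3.14, 3.14]. Speed limits (rad/s): [2.57, 2.57, 3.14, 3.14, 3.14, 3.14].

### API

Orientations are given as a unit quaternion [w, x, y, z].
In Python, from plant import monitor, grab_frame, camera_params, ticket, manip gives the robot as it stands.
- The arm moves only by the tool play_rows, never from a script. Its argument "commands" is a list of rows, each an object of numbers: "dx", "dy", "dz": the shift along the tool's x, y, z in cm; "rx", "ry", "rz": the turn, a rotation vector about the tool's x, y, z in rad; "claw": the closure, from 0 (fully open) to 1 (shut). In form: [{"dx": .., "dy": .., "dz": .., "rx": .., "ry": .., "rz": .., "claw": ..}, ...]. A call has 1 to 5 rows; each row is the pose to reach, as a shift and turn from the pose measured when the call began, along the tool's axes at that moment; what a row does not reach only later rows make up. A row lasts 1/10 s, in which the tool goes at most 50 mm and 8.59 degrees, less where a joint would pass 70% of its speed; a pose out of reach is approached as far as the arm can. A call with a gripper value outside its range is refused whole. The fingers move at their own pace and stop on an object; the grip force is fixed at half the most. Time passes only in rows, so rows that repeat a pose let the fingers close. It gives the time, the measured TCP pose, the force and the opening at its end, in the units of the state.
- monitor.state(): the state, without advancing time (a new reading comes with each control period).
- grab_frame(name): name is "scene" or "top"; returns the picture (420x560x3 uint8, blue, green, red); there is no depth.
- camera_params(name): a dict with "fx", "fy", "cx", "cy" (pixels), "rvec" (rotation vector, rad) and "tvec" (3), from world to camera coordinates, as OpenCV has them. Camera axes: x right, y down, z forward; pixel columns grow to the right and rows downward; lengths in m; the calibration is good to about 2 mm. A picture is of the moment at which its call begins. camera_params takes no time and is no camera call.
- ticket.job_done(): hands the job in, once; it reports no verdict.
The state is a dict: "time": time; "joint_pos": joint angles; "joint_vel": joint speeds; "joint_efforts": joint torques, N m; "tool_pos": TCP position; "tool_rot": TCP orientation; "contact_force": force on the tool from outside, world axes, zero at the start; "ft_torque": the same for the moment, N m; "gripper_width": opening from 0.0 (shut) to 1.0 (fully open).
Only numpy, scipy, OpenCV 4.12 (cv2) and the standard library are available. Lean on these libraries where they do the work, as an engineer would, in place of code of your own. Each camera call takes 0.05 s, during which the arm holds its last target.

## Working session

There is one attempt and no reset: what is moved stays moved. The work goes in short steps, Python scripts to look and compute and a tool call to move; the robot and the scene stay as the last step left them, time stands still between calls to the robot, and variables do not carry over. Pictures are saved under pics/ and viewed, and the job is handed in when it is done.

Besides the shell and the picture viewer there is one more tool, called after "Request:" as a command line: name --argument value ..., lists and objects as JSON in quotes. play_rows: Moves the arm, as the interface text tells. Its arguments: {"type":"object","properties":{"commands":{"type":"array"}},"required":["commands"]}

```bash
ls; mkdir -p pics; python3 - <<'E'
from plant import monitor, grab_frame, camera_params, manip
import cv2,numpy as np
for n in("scene","top"):
    im=grab_frame(n); cv2.imwrite(f"pics/{n}0.png",im)
    p=camera_params(n);R=cv2.Rodrigues(np.array(p["rvec"]))[0];print(n,p,"C",-R.T@np.array(p["tvec"]))
print(monitor.state(),manip.hold_point_z)
E
```

```text
pics
scene {'fx': 492.3478469477801, 'fy': 492.3478469477801, 'cx': 281.3961342670825, 'cy': 212.97581208692878, 'rvec': array([ 1.21070878,  2.26337109, -1.00687896]), 'tvec': array([ 0.19304615, -0.25168294,  1.88032412])} C [1.4073402  0.70958618 1.07336431]
top {'fx': 470.40147316859003, 'fy': 470.40147316859003, 'cx': 278.64077358942046, 'cy': 207.72867672036983, 'rvec': array([ 2.16059631, -2.15325815,  0.16216206]), 'tvec': array([0.09253549, 0.55150212, 1.24503383])} C [0.37662232 0.11145739 1.30711878]
{'time': 0.1, 'joint_pos': array([-1.28498076e+00,  5.33089087e-02,  1.61418812e+00,  3.88650483e-06,
        1.47603781e+00, -1.19022595e-01]), 'joint_vel': array([-8.90103896e-05, -1.51113865e-03, -2.13936994e-03, -1.06756709e-03,
        1.00257392e-04, -7.10256678e-04]), 'joint_efforts': array([ 3.62870624e-04, -3.94907355e+01, -3.71362710e+01, -1.45904269e-04,
        3.98869146e-03, -7.79135604e-06]), 'tool_pos': array([ 0.24599035, -0.57391619,  0.230156  ]), 'tool_rot': array([-9.67876703e-04,  9.79582689e-01,  2.01039329e-01, -7.89640641e-05]), 'contact_force': array([-0.69827234,  0.26271702,  0.39481534]), 'ft_torque': array([ 0.0478065 , -0.00306722,  0.01050909]), 'gripper_width': 0.9977483680461205} 0.0187
```

View pics/scene0.png

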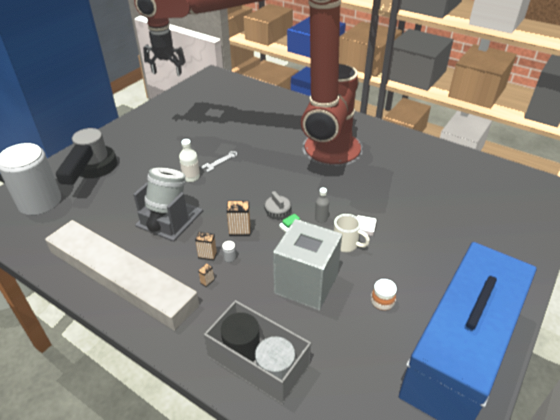

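View pics/top0.png

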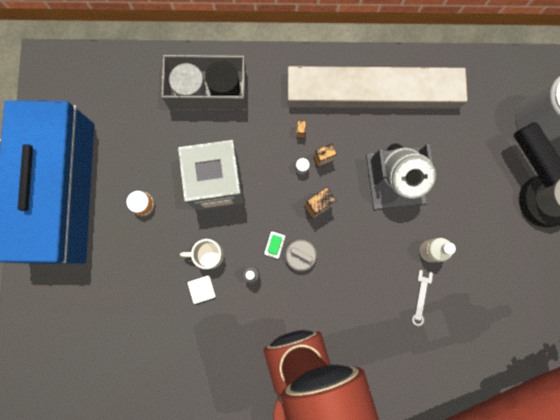

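The pictures show three cassettes at top-view pixels (301,129) small, (325,155) middle and (320,204) large. The filter is at (301,255), the port at (410,175) and the waste box at (210,172). I'll zoom in.

```bash
cat > h.py <<'E'
import cv2,numpy as np
from plant import camera_params
P={}
for n in("scene","top"):
    p=camera_params(n);R=cv2.Rodrigues(np.array(p["rvec"]))[0];t=np.array(p["tvec"])
    K=np.array([[p["fx"],0,p["cx"]],[0,p["fy"],p["cy"]],[0,0,1]]);P[n]=(K,R,t)
def ray(n,uv):
    K,R,t=P[n];d=R.T@np.linalg.inv(K)@np.array([uv[0],uv[1],1.]);return -R.T@t,d/np.linalg.norm(d)
def onz(n,uv,z):
    c,d=ray(n,uv);return c+d*(z-c[2])/d[2]
def onplane(n,uv,p0,nn):
    c,d=ray(n,uv);return c+d*(np.dot(p0-c,nn)/np.dot(d,nn))
def tri(a,b):
    c1,d1=ray("scene",a);c2,d2=ray("top",b)
    A=np.stack([d1,-d2],1);s=np.linalg.lstsq(A,c2-c1,rcond=None)[0]
    p,q=c1+d1*s[0],c2+d2*s[1];return (p+q)/2,np.linalg.norm(p-q)
def proj(n,X):
    K,R,t=P[n];x=(K@(R@np.asarray(X,float).reshape(-1,3).T+t[:,None])).T;return x[:,:2]/x[:,2:]
def crop(im,x0,y0,w,h,s,fn):
    c=cv2.resize(im[y0:y0+h,x0:x0+w],None,fx=s,fy=s,interpolation=cv2.INTER_CUBIC)
    for i in range(0,w,10):
        cv2.putText(c,str(x0+i),(i*s,8),0,0.3,(0,0,255),1) if i%20==0 else 0
        cv2.line(c,(i*s,9),(i*s,14),(0,0,255),1)
    for i in range(0,h,10):
        cv2.putText(c,str(y0+i),(0,i*s+4),0,0.3,(0,0,255),1) if i%20==0 else 0
        cv2.line(c,(20,i*s),(25,i*s),(0,0,255),1)
    cv2.imwrite(fn,c)
E
python3 - <<'E'
from h import *
t=cv2.imread("pics/top0.png");s=cv2.imread("pics/scene0.png")
crop(t,260,110,100,75,8,"pics/t_cas.png")
crop(t,355,130,100,90,6,"pics/t_port.png")
crop(t,170,130,100,75,8,"pics/t_box.png")
crop(t,230,220,100,75,8,"pics/t_fil.png")
crop(s,180,190,100,75,8,"pics/s_cas.png")
E
```

```text
(no output)
```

View pics/t_cas.png

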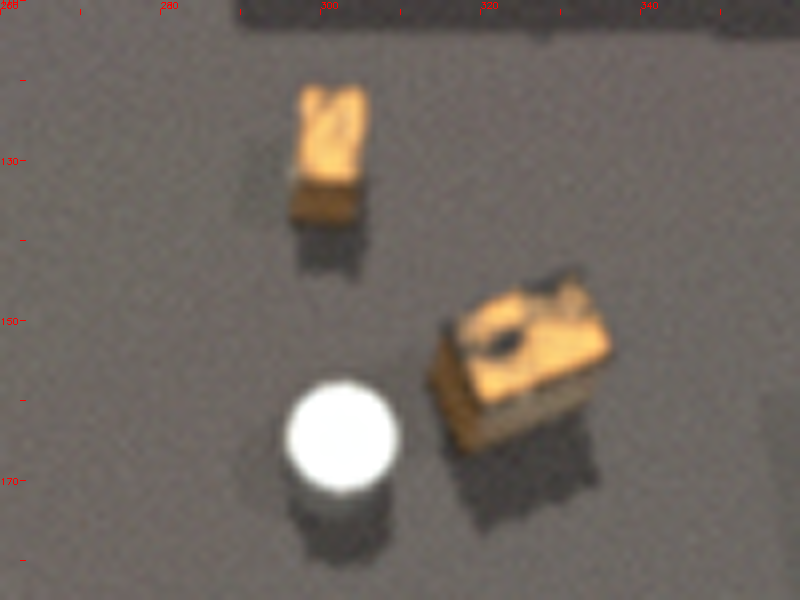

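View pics/t_port.png

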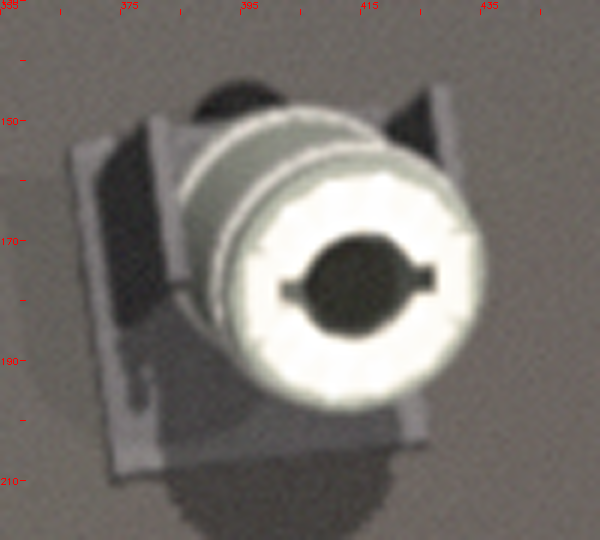

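View pics/t_box.png

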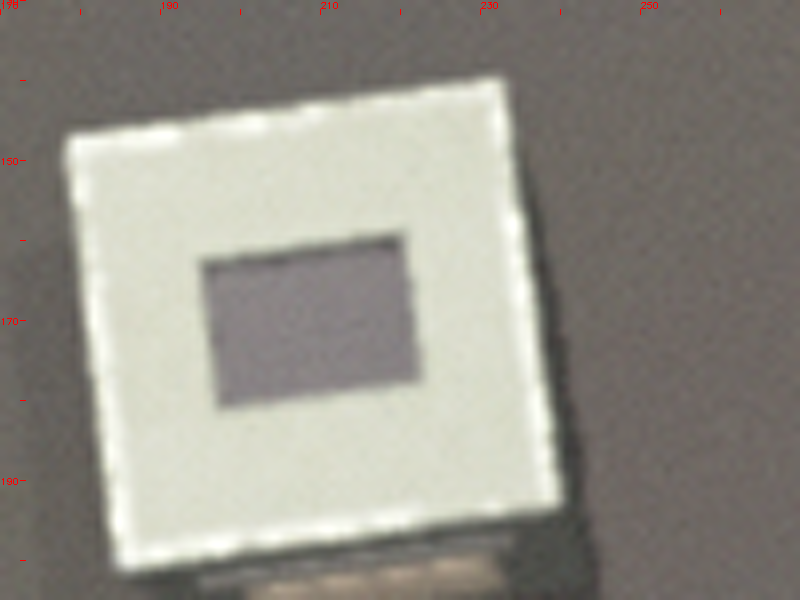

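View pics/t_fil.png

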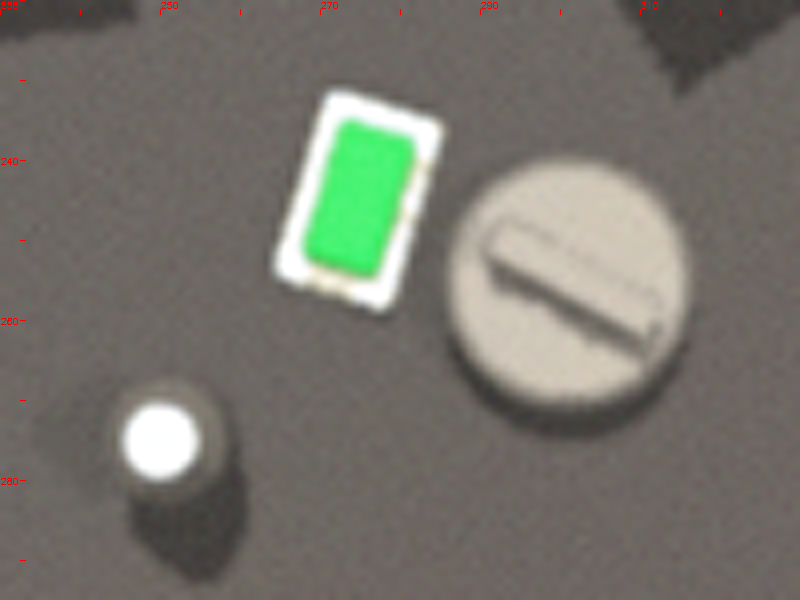

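View pics/s_cas.png

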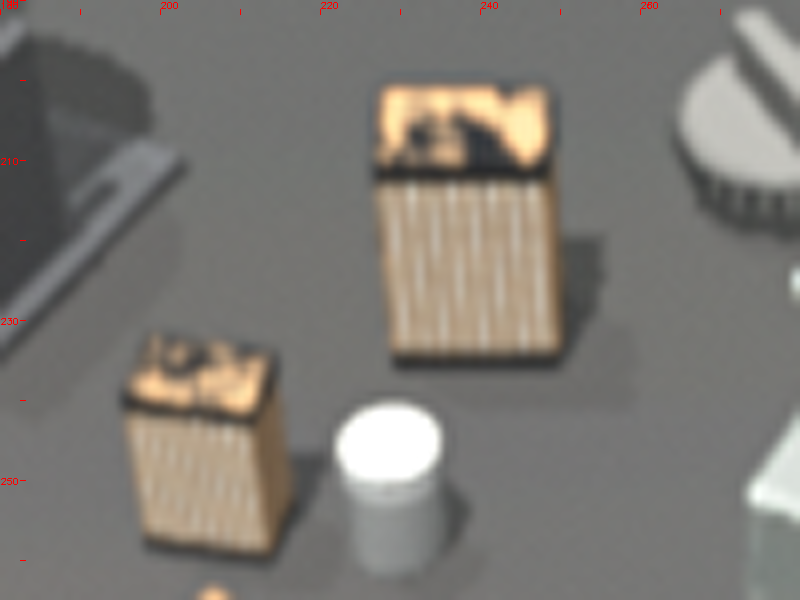

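```bash
python3 - <<'E'
from h import *
s=cv2.imread("pics/scene0.png")
crop(s,120,160,100,75,8,"pics/s_port.png")
crop(s,265,215,90,70,8,"pics/s_box.png")
crop(s,255,180,80,60,10,"pics/s_fil.png")
np.set_printoptions(precision=4,suppress=True)
# cassettes top corners
for nm,a,b in(("mid L",(195.5,240),(320,160.5)),):
    pass
cs=dict(mid=[(316,151.5),(320,160.5),(335.5,154),(332,144)])
for z in(.06,.08,.1):
    q=[onz("top",c,z) for c in cs["mid"]];print(z,np.mean(q,0),[np.linalg.norm(q[i]-q[(i+1)%4]) for i in range(4)])
    print(proj("scene",q))
print(proj("scene",[(0,0,0),(.1,0,0)]),proj("top",[(0,0,0),(.1,0,0)]))
E
```

```text
0.06 [ 0.7005 -0.0336  0.06  ] [np.float64(0.02721180031797401), np.float64(0.04624802968493588), np.float64(0.029426584647085405), np.float64(0.04881928076805003)]
[[210.4233 245.6052]
 [213.1423 238.9768]
 [197.8308 236.9691]
 [193.84   243.9415]]
0.08 [ 0.6953 -0.0313  0.08  ] [np.float64(0.02677540563506032), np.float64(0.04550635166239004), np.float64(0.0289546715459216), np.float64(0.04803636768248007)]
[[211.4374 239.8531]
 [214.1202 233.3584]
 [198.9296 231.3912]
 [194.9882 238.2235]]
0.1 [ 0.6901 -0.029   0.1   ] [np.float64(0.026339010952146327), np.float64(0.04476467363984406), np.float64(0.028482758444757884), np.float64(0.0472534545969102)]
[[212.4676 234.0103]
 [215.1137 227.65  ]
 [200.0462 225.7236]
 [196.1546 232.4148]]
[[331.9437 147.0746]
 [318.6194 159.9372]] [[313.6027 416.0984]
 [313.3165 376.8191]]
```

View pics/s_port.png

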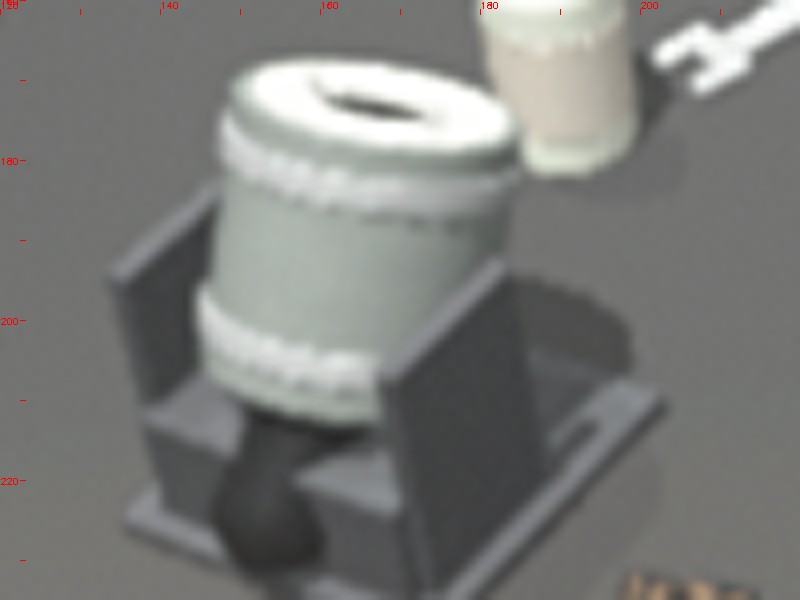

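View pics/s_box.png

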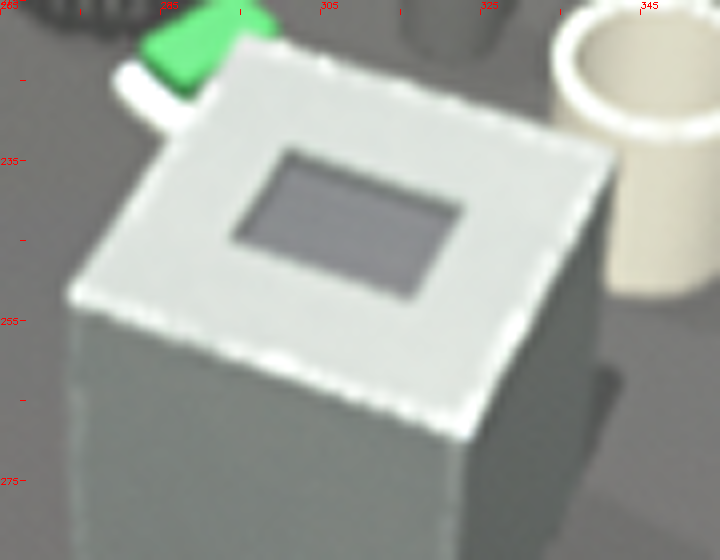

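View pics/s_fil.png

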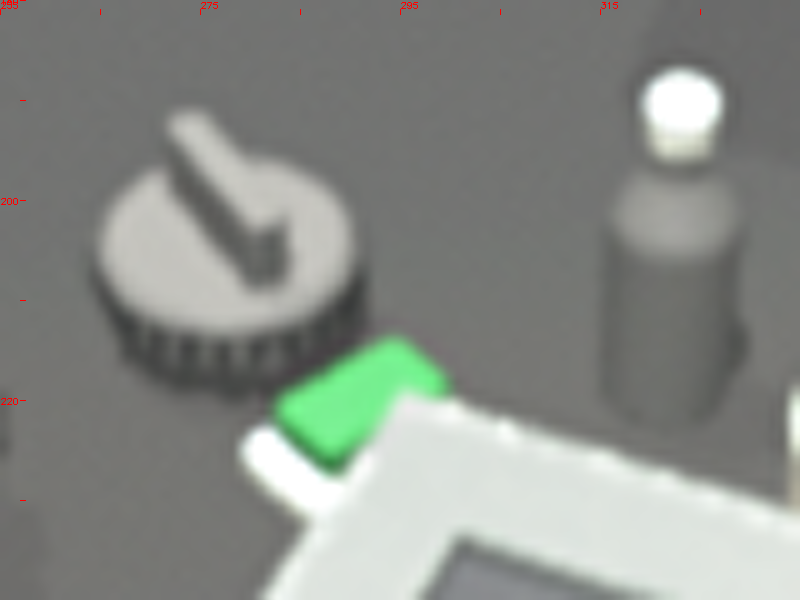

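```bash
python3 - <<'E'
from h import *
np.set_printoptions(precision=4,suppress=True)
t=cv2.imread("pics/top0.png");s=cv2.imread("pics/scene0.png")
g=cv2.cvtColor(t,6)
# port hole
def blob(g,box,lo,hi):
    x0,y0,x1,y1=box;m=np.zeros_like(g);m[y0:y1,x0:x1]=cv2.inRange(g[y0:y1,x0:x1],lo,hi)
    c=max(cv2.findContours(m,0,cv2.CHAIN_APPROX_NONE)[0],key=cv2.contourArea);return c,m
c,m=blob(g,(393,163,432,192),0,140)
print("hole",cv2.boundingRect(c),cv2.minAreaRect(c),cv2.fitEllipse(c))
# weighted subpixel centre
sub=g[163:192,393:432].astype(float);w=np.clip((240-sub)/200,0,1);w[w<.1]=0
yy,xx=np.mgrid[163:192,393:432];print("wc",(w*xx).sum()/w.sum(),(w*yy).sum()/w.sum())
uv=((w*xx).sum()/w.sum(),(w*yy).sum()/w.sum());pt=onz("top",uv,.165);print("port top",pt,"->scene",proj("scene",pt))
a,b=onz("top",(401.3,178.3),.165),onz("top",(427.3,176.2),.165);print("slot",a,b,np.linalg.norm(a-b),np.degrees(np.arctan2(*(a-b)[:2])))
gs=cv2.cvtColor(s,6);sub=gs[168:178,155:178].astype(float);w=np.clip((230-sub)/200,0,1);w[w<.1]=0
yy,xx=np.mgrid[168:178,155:178];uvs=((w*xx).sum()/w.sum(),(w*yy).sum()/w.sum());print("scene hole",uvs,onz("scene",uvs,.165),tri(uvs,uv))
# mouth outer white
c,m=blob(g,(380,140,450,205),200,255);e=cv2.fitEllipse(cv2.convexHull(c));print("plate",e,onz("top",e[0],.165))
# stand base
for z in(.006,.01):
    q=[onz("top",p,z) for p in[(367.5,154.5),(374.5,209.5),(426,203.5)]]
    print("base",q,[np.linalg.norm(q[i]-q[i+1]) for i in(0,1)],np.degrees(np.arctan2(*(q[0]-q[1])[[1,0]])),np.degrees(np.arctan2(*(q[1]-q[2])[:2])),"ctr",(q[0]+q[2])/2)
# box roof corners
R=[(178.3,147.3),(233,140),(240,193),(185,201)];S=[(195.2,162.5),(220,159.3),(222.7,177.3),(197.3,181)]
for nm,Q in(("roof",R),("slot",S)):
    q=[onz("top",p,.165) for p in Q];print(nm,np.mean(q,0),[np.linalg.norm(q[i]-q[(i+1)%4]) for i in range(4)],np.degrees(np.arctan2(*(q[0]-q[1])[:2])),np.degrees(np.arctan2(*(q[3]-q[2])[:2])))
RS=[(274.5,252),(296,220),(340.5,234),(323,269.5)]
q=[onz("scene",p,.165) for p in RS];print("roof scene",np.mean(q,0))
S2=[(301,233.5),(322.5,240.5),(316.5,252),(294,244.5)]
q=[onz("scene",p,.165) for p in S2];print("slot scene",np.mean(q,0))
# cassette
T=[(316,151.5),(320,160.5),(335.5,154),(332,144)]
q=[onz("top",p,.08) for p in T];print("cas",np.mean(q,0),np.degrees(np.arctan2(*(q[1]-q[2])[:2])),np.degrees(np.arctan2(*(q[0]-q[3])[:2])))
T=[(195.5,240),(212,242.5),(214.5,233),(199,231)]
q=[onz("scene",p,.08) for p in T];print("cas sc",np.mean(q,0),[np.linalg.norm(q[i]-q[(i+1)%4]) for i in range(4)],np.degrees(np.arctan2(*(q[1]-q[0])[:2])),np.degrees(np.arctan2(*(q[2]-q[3])[:2])))
# filter body circle top at z .04
c,m=blob(g,(282,235,320,275),150,255);e=cv2.fitEllipse(cv2.convexHull(c));print("filter",e,onz("top",e[0],.04))
e2=onz("top",(e[0][0]+e[1][0]/2,e[0][1]),.04)-onz("top",(e[0][0]-e[1][0]/2,e[0][1]),.04);print(np.linalg.norm(e2))
# bar: base edge dark line top
a,b=onz("top",(291.5,253.5),.04),onz("top",(311,263.5),.04);print("bar lower edge dir",np.degrees(np.arctan2(*(b-a)[[1,0]])),np.linalg.norm(a-b))
a,b=onz("top",(293.5,246.5),.068),onz("top",(313,257),.068);print("bar up edge",np.degrees(np.arctan2(*(b-a)[[1,0]])),np.linalg.norm(a-b))
a,b=onz("scene",(273.2,191.3),.068),onz("scene",(281.8,202.5),.068);print("bar scene",a,b,(a+b)/2,np.degrees(np.arctan2(*(b-a)[[1,0]])),np.linalg.norm(a-b))
E
```

```text
hole (402, 169, 25, 17) ((414.2470703125, 176.78823852539062), (15.618993759155273, 20.174531936645508), 49.39870071411133) ((414.1087341308594, 177.03211975097656), (15.087679862976074, 21.53594970703125), 75.40725708007812)
wc 411.3774230330673 177.18999429874572
port top [ 0.6116 -0.2333  0.165 ] ->scene [[168.6819 173.3739]]
slot [ 0.6086 -0.2081  0.165 ] [ 0.6143 -0.2731  0.165 ] 0.06526862007226107 -4.96895597843029
scene hole (np.float64(167.5149948293692), np.float64(172.05739400206826)) [ 0.6087 -0.2408  0.165 ] (array([ 0.612 , -0.2339,  0.1693]), np.float64(0.0042952325681490395))
plate ((414.2044982910156, 177.08990478515625), (36.51876449584961, 40.64313507080078), 51.34661102294922) [ 0.6119 -0.2403  0.165 ]
base [array([ 0.7094, -0.1584,  0.006 ]), array([ 0.5516, -0.1743,  0.006 ]), array([ 0.5692, -0.3198,  0.006 ])] [np.float64(0.1585408604168394), np.float64(0.14652488968358543)] 5.779057404997024 -6.907633924659792 ctr [ 0.6393 -0.2391  0.006 ]
base [array([ 0.7083, -0.1575,  0.01  ]), array([ 0.5511, -0.1734,  0.01  ]), array([ 0.5686, -0.3185,  0.01  ])] [np.flo
[... 547 characters left out ...]
22 0.165 ]
slot scene [0.6272 0.2711 0.165 ]
cas [ 0.6953 -0.0313  0.08  ] -23.397629944905844 -25.85546176963008
cas sc [ 0.6975 -0.028   0.08  ] [np.float64(0.048929823406531035), np.float64(0.038442515195787064), np.float64(0.04646137124250553), np.float64(0.03703627277245529)] -21.963502289802587 -23.424633089791808
filter ((300.5832214355469, 254.5805206298828), (28.995685577392578, 29.29378890991211), 9.050772666931152) [0.4241 0.0352 0.04  ]
0.07788932154873691
bar lower edge dir -116.92589942980128 0.0585641523634176
bar up edge -118.12351434109644 0.05799253192739736
bar scene [0.4103 0.0105 0.068 ] [0.4407 0.0638 0.068 ] [0.4255 0.0372 0.068 ] 60.37559437336103 0.061393648826078964
```

```bash
cat > go.py <<'E'
import sys,numpy as np
from scipy.spatial.transform import Rotation as Rt
from plant import monitor
np.set_printoptions(precision=4,suppress=True)
def cur():
    s=monitor.state();q=s["tool_rot"];return np.array(s["tool_pos"]),Rt.from_quat([q[1],q[2],q[3],q[0]]),s
def down(psi):  # tool x at angle psi(deg), z down
    return Rt.from_euler("z",psi,degrees=True)*Rt.from_euler("x",180,degrees=True)
def move(pos,R):
    p,R0,s=cur();d=R0.inv().apply(np.array(pos)-p)*100;r=(R0.inv()*R).as_rotvec()
    print("t",round(s["time"],2),"p",p,"q",s["joint_pos"],"w",round(s["gripper_width"],3),"F",s["contact_force"])
    print("d",d.round(2),"r",r.round(4),"rows",max(np.linalg.norm(d)/5,np.degrees(np.linalg.norm(r))/8.59))
if __name__=="__main__":
    a=list(map(float,sys.argv[1:]));move(a[:3],down(a[3]))
E
python3 go.py .6965 -.03 .28 113.5
```

```text
t 0.1 p [ 0.246  -0.5739  0.2302] q [-1.285   0.0533  1.6142  0.      1.476  -0.119 ] w 0.998 F [-0.6983  0.2627  0.3948]
d [ 62.83 -32.26  -4.91] r [-0.0013 -0.0017 -1.5761] rows 14.160341599111964
```

Request:
play_rows --commands '[{"dx": 10, "dy": -5, "dz": -5, "rz": -0.15, "claw": 0.3}, {"dx": 20, "dy": -10, "dz": -5, "rz": -0.3, "claw": 0.3}, {"dx": 24, "dy": -12, "dz": -5, "rz": -0.45, "claw": 0.3}, {"dx": 28, "dy": -14, "dz": -5, "rz": -0.6, "claw": 0.3}, {"dx": 32, "dy": -16, "dz": -5, "rz": -0.75, "claw": 0.3}]'

```text
invalid input
```

```bash
python3 go.py .6965 -.03 .28 113.5
```

```text
t 0.1 p [ 0.246  -0.5739  0.2302] q [-1.285   0.0533  1.6142  0.      1.476  -0.119 ] w 0.998 F [-0.6983  0.2627  0.3948]
d [ 62.83 -32.26  -4.91] r [-0.0013 -0.0017 -1.5761] rows 14.160341599111964
```

Maybe every key is required.

Request:
play_rows --commands '[{"dx": 4, "dy": -2, "dz": -2, "rx": 0, "ry": 0, "rz": -0.14, "claw": 0.3}, {"dx": 8, "dy": -4, "dz": -4, "rx": 0, "ry": 0, "rz": -0.29, "claw": 0.3}, {"dx": 12, "dy": -6, "dz": -5, "rx": 0, "ry": 0, "rz": -0.44, "claw": 0.3}, {"dx": 16, "dy": -8, "dz": -5, "rx": 0, "ry": 0, "rz": -0.58, "claw": 0.3}, {"dx": 20, "dy": -10, "dz": -5, "rx": 0, "ry": 0, "rz": -0.73, "claw": 0.3}]'

```text
time: 0.6
tool_pos: [0.3913, -0.4019, 0.2807]
tool_rot: [-0.001, 0.842, 0.54, 0.0]
contact_force: [0.2, -1.0, 0.3]
gripper_width: 0.697
```

```bash
python3 go.py .6965 -.03 .28 113.5
```

```text
t 0.6 p [ 0.3913 -0.4019  0.2807] q [-0.9318 -0.124   1.7034  0.0007  1.5633 -0.5014] w 0.697 F [ 0.2254 -1.0179  0.3084]
d [46.53 12.22  0.11] r [-0.0001 -0.0014 -0.8405] rows 9.621652913287253
```

Works. Continue.

Request:
play_rows --commands '[{"dx": 4.5, "dy": 1.2, "dz": 0, "rx": 0, "ry": 0, "rz": -0.14, "claw": 0.3}, {"dx": 9, "dy": 2.4, "dz": 0, "rx": 0, "ry": 0, "rz": -0.29, "claw": 0.3}, {"dx": 13.5, "dy": 3.6, "dz": 0, "rx": 0, "ry": 0, "rz": -0.44, "claw": 0.3}, {"dx": 18, "dy": 4.8, "dz": 0, "rx": 0, "ry": 0, "rz": -0.58, "claw": 0.3}, {"dx": 23, "dy": 6, "dz": 0, "rx": 0, "ry": 0, "rz": -0.73, "claw": 0.3}]'

```text
time: 1.1
tool_pos: [0.5416, -0.2174, 0.2804]
tool_rot: [-0.001, 0.591, 0.806, 0.0]
contact_force: [0.8, -1.9, -0.3]
gripper_width: 0.7
```

```bash
python3 go.py .6965 -.03 .28 113.5
```

```text
t 1.1 p [ 0.5416 -0.2174  0.2804] q [-0.5097 -0.0691  1.6526  0.0009  1.5592 -0.8149] w 0.7 F [ 0.7548 -1.8645 -0.2946]
d [13.22 20.41  0.06] r [-0.0001 -0.0015 -0.1049] rows 4.8629006797697425
```

Request:
play_rows --commands '[{"dx": 2.7, "dy": 4.1, "dz": 0, "rx": 0, "ry": 0, "rz": -0.1, "claw": 0.3}, {"dx": 5.4, "dy": 8.2, "dz": 0, "rx": 0, "ry": 0, "rz": -0.1, "claw": 0.3}, {"dx": 8, "dy": 12.2, "dz": 0, "rx": 0, "ry": 0, "rz": -0.1, "claw": 0.3}, {"dx": 10.6, "dy": 16.3, "dz": 0, "rx": 0, "ry": 0, "rz": -0.1, "claw": 0.3}, {"dx": 13.2, "dy": 20.4, "dz": 0, "rx": 0, "ry": 0, "rz": -0.1, "claw": 0.3}]'

```text
time: 1.6
tool_pos: [0.6973, -0.0284, 0.2799]
tool_rot: [-0.001, 0.55, 0.835, 0.0]
contact_force: [0.7, -0.7, 0.2]
gripper_width: 0.705
```

```bash
python3 go.py .6965 -.03 .14 113.5
```

```text
t 1.6 p [ 0.6973 -0.0284  0.2799] q [-0.1477  0.1997  1.3725  0.0011  1.5711 -0.5531] w 0.705 F [ 0.7236 -0.6618  0.2369]
d [-0.14 -0.12 13.98] r [-0.0009 -0.0019 -0.0047] rows 2.7972509893324533
```

Request:
play_rows --commands '[{"dx": -0.1, "dy": -0.1, "dz": 5, "rx": 0, "ry": 0, "rz": 0, "claw": 0.3}, {"dx": -0.1, "dy": -0.1, "dz": 10, "rx": 0, "ry": 0, "rz": 0, "claw": 0.3}, {"dx": -0.1, "dy": -0.1, "dz": 15, "rx": 0, "ry": 0, "rz": 0, "claw": 0.3}, {"dx": -0.1, "dy": -0.1, "dz": 17, "rx": 0, "ry": 0, "rz": 0, "claw": 0.3}, {"dx": -0.1, "dy": -0.1, "dz": 17, "rx": 0, "ry": 0, "rz": 0, "claw": 0.3}]'

```text
time: 2.1
tool_pos: [0.6925, -0.0288, 0.103]
tool_rot: [-0.006, 0.55, 0.835, -0.002]
contact_force: [-0.2, 0.4, -0.8]
gripper_width: 0.698
```

```bash
python3 - <<'E'
from h import *
from plant import grab_frame
t=grab_frame("top");s=grab_frame("scene");cv2.imwrite("pics/top1.png",t)
crop(s,150,170,120,90,6,"pics/s1.png")
crop(t,270,100,120,90,6,"pics/t1.png")
E
python3 go.py .6965 -.03 .054 113.5
```

```text
t 2.2 p [ 0.6966 -0.0295  0.1101] q [-0.1494  0.3126  1.5268  0.0012  1.3041 -0.5551] w 0.7 F [0.0156 0.4951 0.134 ]
d [-0.05 -0.02  5.61] r [-0.001  -0.002  -0.0048] rows 1.1214507260184192
```

View pics/s1.png

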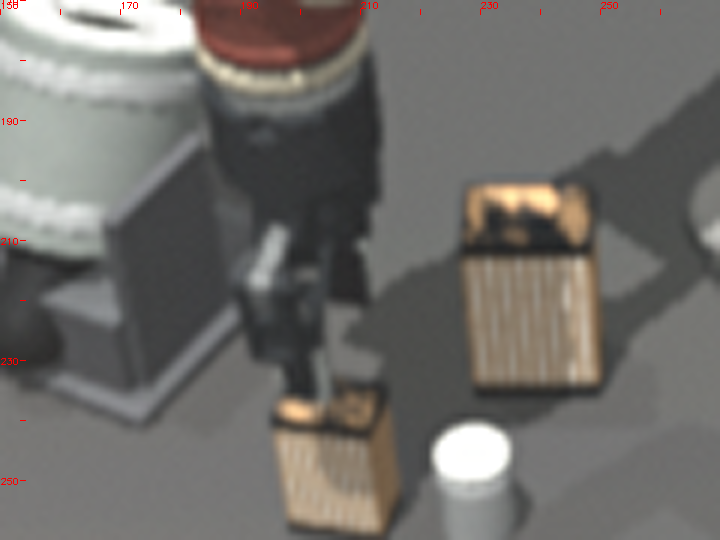

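View pics/t1.png

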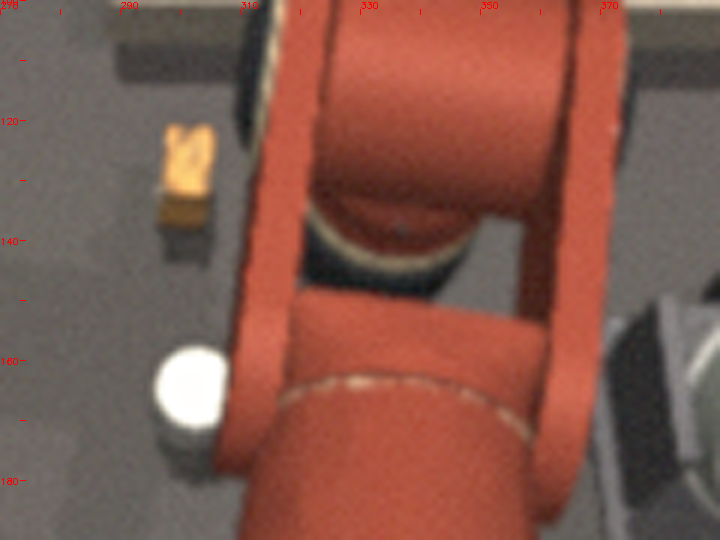

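The scene view shows the fingers straddling the middle cassette, with the front finger tip at about (202,236) just off its camera-facing face. Going down to grip.

Request:
play_rows --commands '[{"dx": 0, "dy": 0, "dz": 3, "rx": 0, "ry": 0, "rz": 0, "claw": 0.3}, {"dx": 0, "dy": 0, "dz": 5.6, "rx": 0, "ry": 0, "rz": 0, "claw": 0.3}, {"dx": 0, "dy": 0, "dz": 5.6, "rx": 0, "ry": 0, "rz": 0, "claw": 0.5}, {"dx": 0, "dy": 0, "dz": 5.6, "rx": 0, "ry": 0, "rz": 0, "claw": 0.8}, {"dx": 0, "dy": 0, "dz": 5.6, "rx": 0, "ry": 0, "rz": 0, "claw": 1}]'

```text
time: 2.7
tool_pos: [0.6984, -0.0297, 0.0572]
tool_rot: [0.001, 0.55, 0.835, 0.001]
contact_force: [-0.1, 0.1, -1.5]
gripper_width: 0.364
```

Request:
play_rows --commands '[{"dx": 0, "dy": 0, "dz": 0, "rx": 0, "ry": 0, "rz": 0, "claw": 1}, {"dx": 0, "dy": 0, "dz": 0, "rx": 0, "ry": 0, "rz": 0, "claw": 1}]'

```text
time: 2.9
tool_pos: [0.6996, -0.0299, 0.0592]
tool_rot: [0.002, 0.55, 0.835, 0.002]
contact_force: [1.3, 0.3, -1.7]
gripper_width: 0.36
```

```bash
python3 go.py .6965 -.03 .26 113.5
```

```text
t 2.9 p [ 0.6996 -0.0299  0.0592] q [-0.1493  0.3682  1.5491  0.0012  1.2186 -0.5552] w 0.36 F [ 1.3112  0.3241 -1.7012]
d [  0.07  -0.18 -20.08] r [ 0.0055  0.0021 -0.0047] rows 4.016503526336796
```

Request:
play_rows --commands '[{"dx": 0, "dy": 0, "dz": -4, "rx": 0, "ry": 0, "rz": 0, "claw": 1}, {"dx": 0, "dy": 0, "dz": -9, "rx": 0, "ry": 0, "rz": 0, "claw": 1}, {"dx": 0, "dy": 0, "dz": -14, "rx": 0, "ry": 0, "rz": 0, "claw": 1}, {"dx": 0, "dy": 0, "dz": -18, "rx": 0, "ry": 0, "rz": 0, "claw": 1}, {"dx": 0, "dy": 0, "dz": -20.5, "rx": 0, "ry": 0, "rz": 0, "claw": 1}]'

```text
time: 3.4
tool_pos: [0.6997, -0.0301, 0.2703]
tool_rot: [0.006, 0.55, 0.835, 0.003]
contact_force: [0.6, -0.2, -2.3]
gripper_width: 0.361
```

```bash
python3 - <<'E'
from h import *
from plant import grab_frame
s=grab_frame("scene");
crop(s,130,90,160,120,5,"pics/s2.png")
E
python3 go.py .628 .27 .265 98.3
```

```text
t 3.45 p [ 0.7011 -0.0303  0.2746] q [-0.1496  0.1973  1.3839  0.0011  1.5414 -0.5551] w 0.362 F [0.7752 0.6815 2.1208]
d [30.48  5.12  0.77] r [0.0178 0.0068 0.2607] rows 6.184117946040554
```

View pics/s2.png

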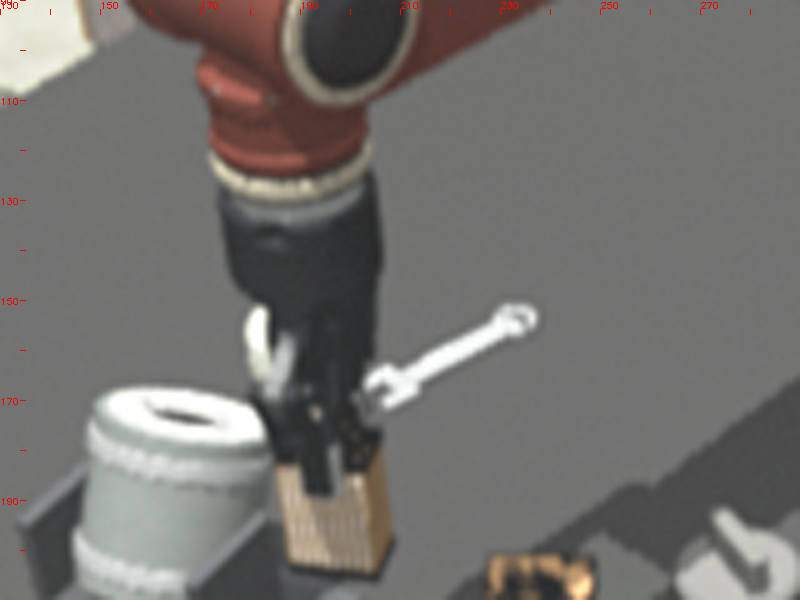

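Request:
play_rows --commands '[{"dx": 4, "dy": 0.7, "dz": 0.3, "rx": 0, "ry": 0, "rz": 0.05, "claw": 1}, {"dx": 9, "dy": 1.5, "dz": 0.5, "rx": 0.01, "ry": 0, "rz": 0.1, "claw": 1}, {"dx": 14, "dy": 2.3, "dz": 0.5, "rx": 0.018, "ry": 0.007, "rz": 0.15, "claw": 1}, {"dx": 19, "dy": 3.1, "dz": 0.8, "rx": 0.018, "ry": 0.007, "rz": 0.2, "claw": 1}, {"dx": 24, "dy": 4, "dz": 0.8, "rx": 0.018, "ry": 0.007, "rz": 0.26, "claw": 1}]'

```text
time: 3.95
tool_pos: [0.6427, 0.2048, 0.2636]
tool_rot: [-0.001, 0.655, 0.756, -0.001]
contact_force: [0.4, 0.8, -2.5]
gripper_width: 0.36
```

```bash
python3 go.py .628 .27 .25 98.3
```

```text
t 3.95 p [0.6427 0.2048 0.2636] q [0.1982 0.1523 1.4525 0.0003 1.5387 0.0554] w 0.36 F [ 0.4141  0.8055 -2.5282]
d [ 6.66 -0.53  1.36] r [-0.0019 -0.0002 -0.002 ] rows 1.3631833286726727
```

Request:
play_rows --commands '[{"dx": 4, "dy": -0.3, "dz": 0.8, "rx": 0, "ry": 0, "rz": 0, "claw": 1}, {"dx": 6.6, "dy": -0.5, "dz": 1.3, "rx": 0, "ry": 0, "rz": 0, "claw": 1}, {"dx": 6.6, "dy": -0.5, "dz": 1.3, "rx": 0, "ry": 0, "rz": 0, "claw": 1}, {"dx": 6.6, "dy": -0.5, "dz": 1.3, "rx": 0, "ry": 0, "rz": 0, "claw": 1}]'

```text
time: 4.35
tool_pos: [0.6278, 0.2697, 0.2494]
tool_rot: [-0.001, 0.654, 0.756, -0.002]
contact_force: [0.6, -0.1, -0.9]
gripper_width: 0.366
```

```bash
python3 - <<'E'
from h import *
from plant import grab_frame
s=grab_frame("scene");
crop(s,235,170,140,105,5,"pics/s3.png")
t=grab_frame("top");crop(t,140,100,140,105,5,"pics/t3.png")
E
python3 go.py .628 .27 .17 98.3
```

```text
t 4.45 p [0.6287 0.2685 0.2504] q [ 0.2949  0.1794  1.4441 -0.      1.5201  0.153 ] w 0.362 F [ 0.8417 -0.4069 -1.0773]
d [ 0.16 -0.03  8.04] r [-0.002   0.0003 -0.003 ] rows 1.6079017719251145
```

View pics/s3.png

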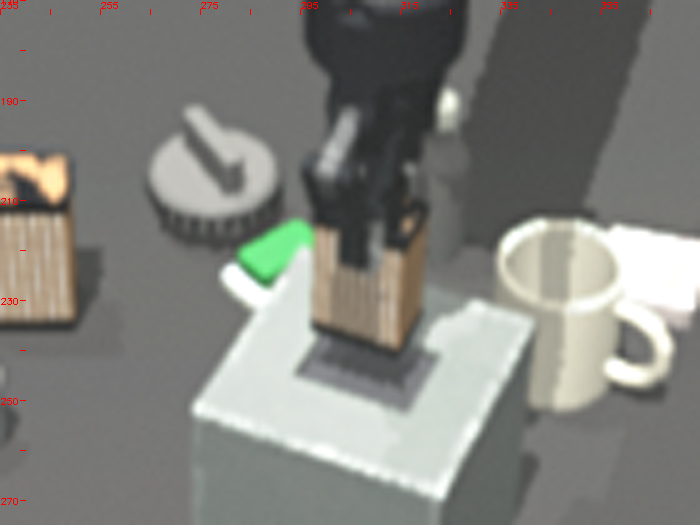

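View pics/t3.png

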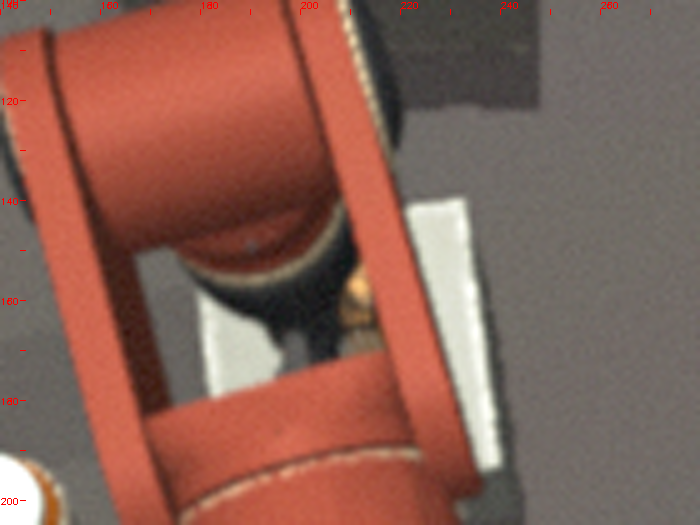

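```bash
python3 - <<'E'
from h import *
for z in(.185,.192,.197):
    a,b=onz("scene",(297,235.5),z),onz("scene",(315,239.5),z);print(z,a,b,np.linalg.norm(a-b),(a+b)/2-.016*np.array([np.cos(.145),np.sin(.145),0]))
E
```

```text
0.185 [0.63909222 0.243148   0.185     ] [0.62592671 0.28894271 0.185     ] 0.047649623371949265 [0.61667737 0.26373348 0.185     ]
0.192 [0.64514575 0.24682337 0.192     ] [0.63208397 0.29225724 0.192     ] 0.04727416100904132 [0.62278276 0.26722842 0.192     ]
0.197 [0.64946969 0.24944863 0.197     ] [0.63648202 0.29462475 0.197     ] 0.04700597360696425 [0.62714376 0.26972482 0.197     ]
```

The cassette hangs over the slot within a few mm, which is inside the 8 mm clearance. Lowering it through the flap.

Request:
play_rows --commands '[{"dx": 0.1, "dy": 0, "dz": 1.5, "rx": 0, "ry": 0, "rz": 0, "claw": 1}, {"dx": 0.1, "dy": 0, "dz": 3, "rx": 0, "ry": 0, "rz": 0, "claw": 1}, {"dx": 0.1, "dy": 0, "dz": 4.5, "rx": 0, "ry": 0, "rz": 0, "claw": 1}, {"dx": 0.1, "dy": 0, "dz": 6, "rx": 0, "ry": 0, "rz": 0, "claw": 1}, {"dx": 0.1, "dy": 0, "dz": 7.2, "rx": 0, "ry": 0, "rz": 0, "claw": 1}]'

```text
time: 4.95
tool_pos: [0.6275, 0.2689, 0.1755]
tool_rot: [-0.001, 0.655, 0.755, -0.002]
contact_force: [-0.2, 0.1, -2.8]
gripper_width: 0.357
```

Request:
play_rows --commands '[{"dx": 0, "dy": 0, "dz": 0.3, "rx": 0, "ry": 0, "rz": 0, "claw": 1}, {"dx": 0, "dy": 0, "dz": 0.3, "rx": 0, "ry": 0, "rz": 0, "claw": 1}]'

```text
time: 5.15
tool_pos: [0.6266, 0.2687, 0.1706]
tool_rot: [-0.002, 0.655, 0.755, -0.003]
contact_force: [0.2, 0.6, -2.6]
gripper_width: 0.362
```

```bash
python3 - <<'E'
from h import *
from plant import grab_frame
s=grab_frame("scene");
crop(s,235,170,140,105,5,"pics/s4.png")
E
python3 go.py .628 .27 .17 98.3
```

```text
t 5.2 p [0.6272 0.2689 0.1719] q [ 0.296   0.2287  1.5197 -0.      1.3993  0.1544] w 0.362 F [ 0.3515  0.0922 -2.0568]
d [0.1  0.09 0.19] r [-0.006   0.0009 -0.0033] rows 0.04610442671878058
```

View pics/s4.png

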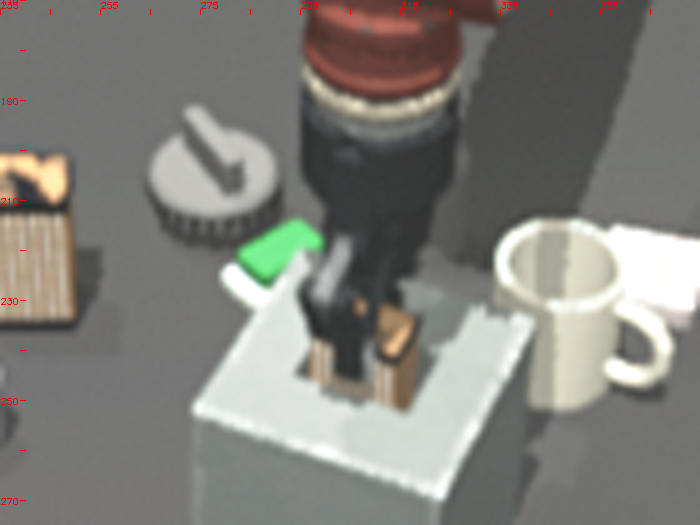

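The cassette is about 50 mm in and the force is only 2–3 N, so I'm releasing it.

Request:
play_rows --commands '[{"dx": 0, "dy": 0, "dz": 0, "rx": 0, "ry": 0, "rz": 0, "claw": 0.5}, {"dx": 0, "dy": 0, "dz": 0, "rx": 0, "ry": 0, "rz": 0, "claw": 0.3}, {"dx": 0, "dy": 0, "dz": 0, "rx": 0, "ry": 0, "rz": 0, "claw": 0.1}, {"dx": 0, "dy": 0, "dz": 0, "rx": 0, "ry": 0, "rz": 0, "claw": 0.1}]'

```text
time: 5.6
tool_pos: [0.6277, 0.2691, 0.1729]
tool_rot: [-0.001, 0.655, 0.755, -0.002]
contact_force: [-0.8, 0.0, 0.1]
gripper_width: 0.898
```

Request:
play_rows --commands '[{"dx": 0, "dy": 0, "dz": -4, "rx": 0, "ry": 0, "rz": 0, "claw": 0.1}, {"dx": 0, "dy": 0, "dz": -8, "rx": 0, "ry": 0, "rz": 0, "claw": 0.1}, {"dx": 0, "dy": 0, "dz": -11, "rx": 0, "ry": 0, "rz": 0, "claw": 0.1}, {"dx": 0, "dy": 0, "dz": -11, "rx": 0, "ry": 0, "rz": 0, "claw": 0.1}]'

```text
time: 6.0
tool_pos: [0.6307, 0.27, 0.2909]
tool_rot: [0.002, 0.655, 0.755, 0.003]
contact_force: [0.8, -0.2, 1.6]
gripper_width: 0.898
```

```bash
python3 - <<'E'
from h import *
from plant import grab_frame
s=grab_frame("scene");
crop(s,235,170,140,105,5,"pics/s5.png")
E
python3 go.py .425 .036 .28 61.5
```

```text
t 6.05 p [0.6297 0.2697 0.2875] q [ 0.2962  0.1639  1.4003 -0.0001  1.5743  0.1545] w 0.903 F [-0.2958 -0.6411  0.3669]
d [-20.24 -23.56   0.67] r [ 0.0029 -0.0014  0.6391] rows 6.214843927968802
```

View pics/s5.png

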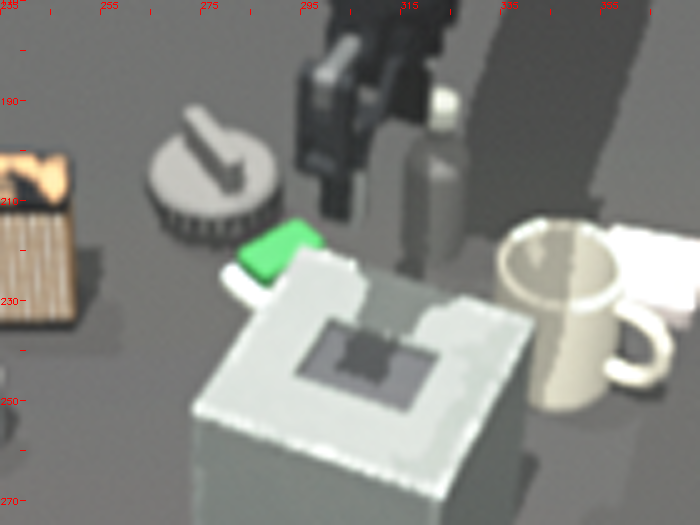

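The cassette has dropped through and the flap is shut; the dark patch at (306,241) is the gripper's shadow. On to the filter.

Request:
play_rows --commands '[{"dx": -3, "dy": -3.5, "dz": 0, "rx": 0, "ry": 0, "rz": 0.1, "claw": 0.4}, {"dx": -6, "dy": -7.2, "dz": 0, "rx": 0, "ry": 0, "rz": 0.2, "claw": 0.4}, {"dx": -9, "dy": -11, "dz": 0, "rx": 0, "ry": 0, "rz": 0.32, "claw": 0.4}, {"dx": -12.2, "dy": -14.5, "dz": 0, "rx": 0, "ry": 0, "rz": 0.45, "claw": 0.4}, {"dx": -15.4, "dy": -18, "dz": 0, "rx": 0, "ry": 0, "rz": 0.58, "claw": 0.4}]'

```text
time: 6.55
tool_pos: [0.4712, 0.0908, 0.285]
tool_rot: [-0.0, 0.845, 0.535, 0.0]
contact_force: [1.5, -1.4, 0.3]
gripper_width: 0.6
```

```bash
python3 go.py .425 .036 .15 61.5
```

```text
t 6.55 p [0.4712 0.0908 0.285 ] q [ 0.0347 -0.3312  1.871   0.0005  1.6013  0.4777] w 0.6 F [ 1.5079 -1.4134  0.2544]
d [-6.94 -1.83 13.5 ] r [ 0.0002 -0.0007  0.0545] rows 3.0568778413339883
```

Request:
play_rows --commands '[{"dx": -4, "dy": -1, "dz": 0, "rx": 0, "ry": 0, "rz": 0.054, "claw": 0.4}, {"dx": -7, "dy": -1.8, "dz": 3, "rx": 0, "ry": 0, "rz": 0.054, "claw": 0.4}, {"dx": -7, "dy": -1.8, "dz": 8, "rx": 0, "ry": 0, "rz": 0.054, "claw": 0.4}, {"dx": -7, "dy": -1.8, "dz": 13, "rx": 0, "ry": 0, "rz": 0.054, "claw": 0.4}, {"dx": -7, "dy": -1.8, "dz": 16, "rx": 0, "ry": 0, "rz": 0.054, "claw": 0.4}]'

```text
time: 7.05
tool_pos: [0.4216, 0.0352, 0.1195]
tool_rot: [-0.002, 0.86, 0.511, -0.002]
contact_force: [-0.7, 0.2, -0.7]
gripper_width: 0.601
```

```bash
python3 - <<'E'
from h import *
from plant import grab_frame
s=grab_frame("scene");
crop(s,220,140,120,90,6,"pics/s6.png")
t=grab_frame("top");cv2.imwrite("pics/top6.png",t);crop(t,350,125,110,90,7,"pics/t6.png")
crop(t,240,210,120,90,6,"pics/t6b.png")
E
python3 go.py .425 .036 .045 61.5
```

```text
t 7.15 p [0.42   0.0356 0.1183] q [-0.0927 -0.3616  2.1744  0.0005  1.3412  0.4045] w 0.6 F [-0.7293  0.3526 -0.1508]
d [0.31 0.51 7.32] r [-0.0116  0.0044  0.0001] rows 1.4687931782783958
```

View pics/s6.png

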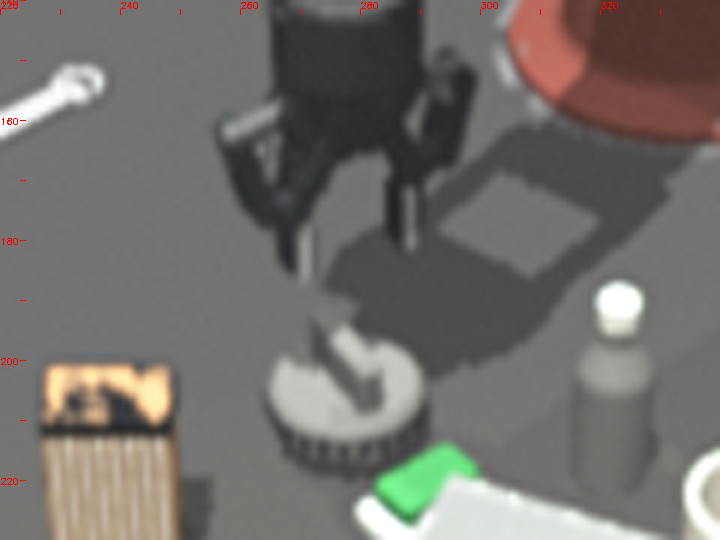

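View pics/t6b.png

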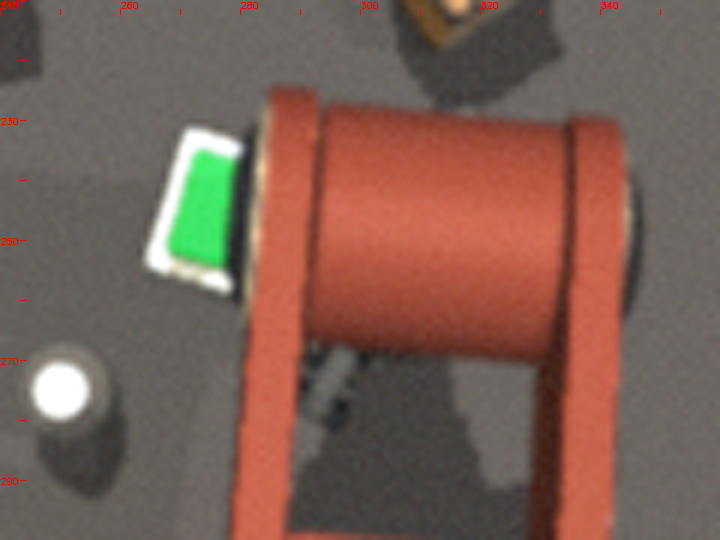

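Request:
play_rows --commands '[{"dx": 0.3, "dy": 0.5, "dz": 1, "rx": 0, "ry": 0, "rz": 0, "claw": 0.4}, {"dx": 0.3, "dy": 0.5, "dz": 4, "rx": -0.01, "ry": 0, "rz": 0, "claw": 0.4}, {"dx": 0.3, "dy": 0.5, "dz": 7.2, "rx": -0.01, "ry": 0, "rz": 0, "claw": 0.4}, {"dx": 0.3, "dy": 0.5, "dz": 7.2, "rx": -0.01, "ry": 0, "rz": 0, "claw": 0.4}, {"dx": 0.3, "dy": 0.5, "dz": 7.2, "rx": -0.01, "ry": 0, "rz": 0, "claw": 0.4}]'

```text
time: 7.65
tool_pos: [0.4255, 0.036, 0.0474]
tool_rot: [0.001, 0.859, 0.511, -0.002]
contact_force: [0.5, -0.4, 0.8]
gripper_width: 0.602
```

```bash
python3 - <<'E'
from h import *
from plant import grab_frame
s=grab_frame("scene");
crop(s,220,140,120,90,6,"pics/s7.png")
E
python3 go.py .425 .036 .045 61.5
```

```text
t 7.7 p [0.4265 0.0359 0.0484] q [-0.088  -0.2462  2.2132 -0.0037  1.1749  0.4105] w 0.601 F [-0.3721  0.1353 -0.0099]
d [-0.06 -0.14  0.34] r [0.0011 0.0032 0.0003] rows 0.07417264384919975
```

View pics/s7.png

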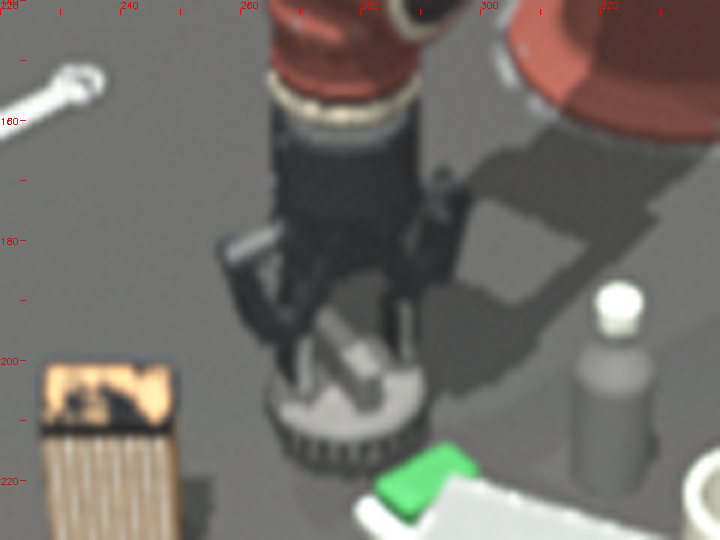

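Request:
play_rows --commands '[{"dx": 0, "dy": -0.1, "dz": 0.2, "rx": 0, "ry": 0, "rz": 0, "claw": 0.6}, {"dx": 0, "dy": -0.1, "dz": 0.2, "rx": 0, "ry": 0, "rz": 0, "claw": 0.8}, {"dx": 0, "dy": -0.1, "dz": 0.2, "rx": 0, "ry": 0, "rz": 0, "claw": 1}, {"dx": 0, "dy": -0.1, "dz": 0.2, "rx": 0, "ry": 0, "rz": 0, "claw": 1}, {"dx": 0, "dy": -0.1, "dz": 0.2, "rx": 0, "ry": 0, "rz": 0, "claw": 1}]'

```text
time: 8.2
tool_pos: [0.4268, 0.0363, 0.0479]
tool_rot: [0.002, 0.859, 0.511, -0.0]
contact_force: [-0.6, 1.1, 6.4]
gripper_width: 0.149
```

```bash
python3 go.py .425 .036 .045 61.5
```

```text
t 8.2 p [0.4268 0.0363 0.0479] q [-0.087  -0.2464  2.2142 -0.0036  1.1718  0.4115] w 0.149 F [-0.5717  1.1091  6.3971]
d [-0.11 -0.14  0.29] r [0.0031 0.0022 0.0003] rows 0.0687429999182131
```

Request:
play_rows --commands '[{"dx": 0, "dy": 0, "dz": -3, "rx": 0, "ry": 0, "rz": 0, "claw": 1}, {"dx": 0, "dy": 0, "dz": -8, "rx": 0, "ry": 0, "rz": 0, "claw": 1}, {"dx": 0, "dy": 0, "dz": -13, "rx": 0, "ry": 0, "rz": 0, "claw": 1}, {"dx": 0, "dy": 0, "dz": -18, "rx": 0, "ry": 0, "rz": 0, "claw": 1}, {"dx": 0, "dy": 0, "dz": -23, "rx": 0, "ry": 0, "rz": 0, "claw": 1}]'

```text
time: 8.7
tool_pos: [0.4255, 0.0372, 0.279]
tool_rot: [0.002, 0.859, 0.511, -0.001]
contact_force: [0.3, 0.3, -3.2]
gripper_width: 0.151
```

```bash
cat > port.py <<'E'
from go import *
C=np.array([.611,-.2405,.165]);TH=np.radians(6.);A=np.radians(26.36)
def frame(th=TH):
    c,s=np.cos(A),np.sin(A);ct,st=np.cos(th),np.sin(th)
    return np.array([c*ct,c*st,s]),np.array([-st,ct,0]),np.array([-s*ct,-s*st,c])
def tgt(d,rot=0,h=.048,C=C,ox=0,oy=0):
    x,y,z=frame();R=Rt.from_matrix(np.stack([y,x,-z],1))*Rt.from_euler("z",rot,degrees=True)
    return C+z*(d+h)+x*ox+y*oy,R
if __name__=="__main__":
    a=list(map(float,sys.argv[1:]));p,R=tgt(a[0],*(a[1:2]));print("tgt",p);move(p,R)
E
python3 port.py .08; python3 - <<'E'
from h import *
from port import frame,C
from plant import grab_frame
s=cv2.imread("pics/scene0.png");t=cv2.imread("pics/top0.png")
x,y,z=frame()
def el(im,box,lo):
    g=cv2.cvtColor(im,6);x0,y0,x1,y1=box;m=np.zeros_like(g);m[y0:y1,x0:x1]=(g[y0:y1,x0:x1]>lo)*255
    m=cv2.morphologyEx(m,cv2.MORPH_OPEN,np.ones((2,2)))
    c=max(cv2.findContours(m,0,1)[0],key=cv2.contourArea);return cv2.fitEllipse(cv2.convexHull(c)),cv2.boundingRect(c)
for n,im,box in(("scene",s,(145,164,187,182)),("top",t,(380,140,450,205))):
    for lo in(200,215,230):
        e,b=el(im,box,lo);print(n,lo,e,b,onz(n,e[0],.165),onplane(n,e[0],C,z))
es=el(s,(145,164,187,182),215)[0][0];et=el(t,(380,140,450,205),215)[0][0];print(tri(es,et))
im=grab_frame("scene");crop(im,200,60,130,100,6,"pics/s8.png")
E
```

```text
tgt [ 0.5545 -0.2464  0.2797]
t 8.7 p [0.4255 0.0372 0.279 ] q [-0.0852 -0.4723  1.9835 -0.0033  1.6295  0.4117] w 0.151 F [ 0.3135  0.296  -3.1949]
d [-18.78  24.86   0.04] r [-0.4447  0.1416 -0.5903] rows 6.231747242582013
scene 200 ((168.01370239257812, 173.84902954101562), (10.090738296508789, 33.565895080566406), 97.31653594970703) (152, 169, 33, 11) [ 0.6144 -0.2333  0.165 ] [ 0.6179 -0.2292  0.169 ]
scene 215 ((167.93399047851562, 173.78338623046875), (9.507434844970703, 32.789161682128906), 98.14173126220703) (152, 169, 33, 11) [ 0.6143 -0.2338  0.165 ] [ 0.6177 -0.2298  0.1688]
scene 230 ((167.9118194580078, 173.66806030273438), (9.202127456665039, 31.891592025756836), 98.48799133300781) (153, 169, 31, 10) [ 0.6139 -0.2342  0.165 ] [ 0.6169 -0.2306  0.1684]
top 200 ((415.2318115234375, 178.1222686767578), (36.38447952270508, 40.678138732910156), 52.274837493896484) (396, 159, 39, 39) [ 0.6093 -0.2428  0.165 ] [ 0.6094 -0.2431  0.1641]
top 215 ((415.2738342285156, 178.2575225830078), (35.867801666259766, 40.10388946533203), 51.48563766479492) (397, 160, 38, 38) [ 0.6089 -0.2429  0.165 ] [ 0.6091 -0.2432  0.1639]
top 230 ((415.28521728515625, 178.17784118652344), (35.11090850830078, 38.86534881591797), 49.86188888549805) (397, 160, 37, 37) [ 0.6091 -0.2429  0.165 ] [ 0.6093 -0.2432  0.164 ]
(array([ 0.609 , -0.2431,  0.1584]), np.float64(0.004267264012986121))
```

View pics/s8.png

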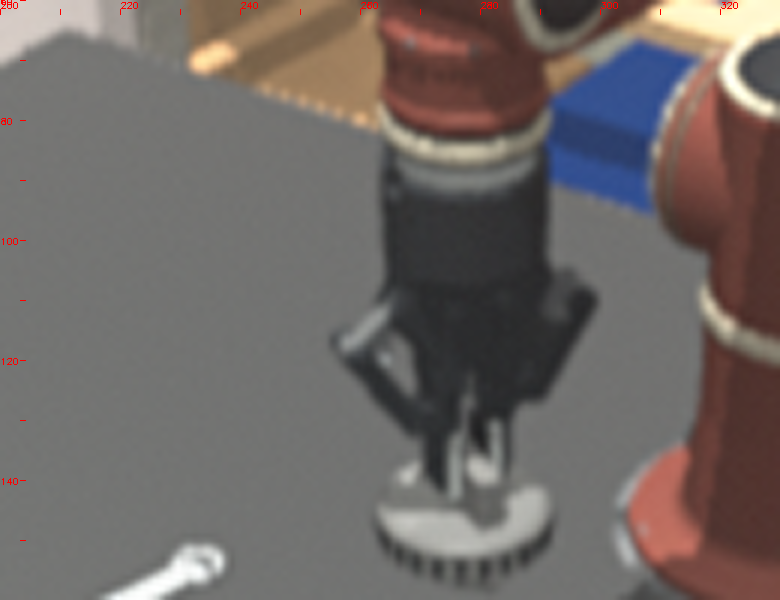

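View pics/t6.png

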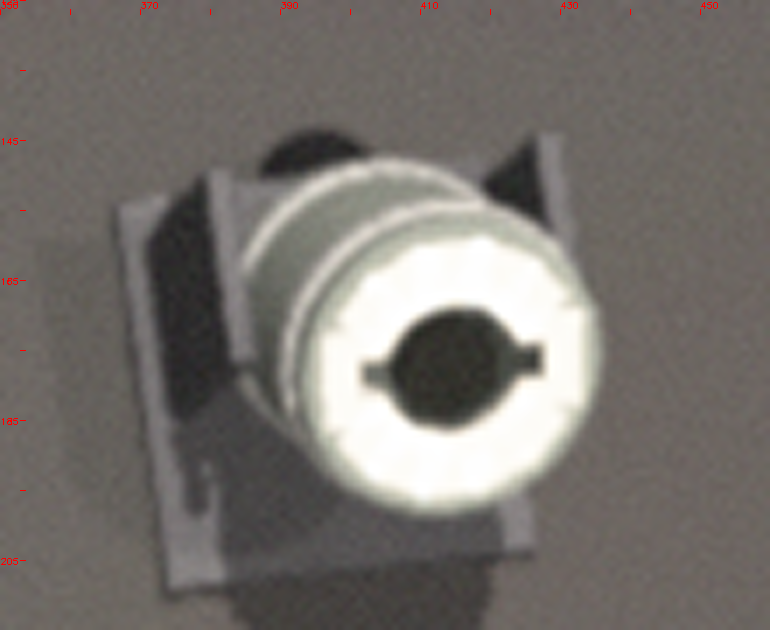

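Request:
play_rows --commands '[{"dx": -3, "dy": 4, "dz": -0.5, "rx": -0.07, "ry": 0.02, "rz": -0.09, "claw": 1}, {"dx": -6, "dy": 8, "dz": -0.5, "rx": -0.14, "ry": 0.045, "rz": -0.18, "claw": 1}, {"dx": -9, "dy": 12, "dz": -0.5, "rx": -0.21, "ry": 0.07, "rz": -0.28, "claw": 1}, {"dx": -12, "dy": 16, "dz": -0.5, "rx": -0.28, "ry": 0.09, "rz": -0.37, "claw": 1}, {"dx": -15, "dy": 20, "dz": -0.5, "rx": -0.35, "ry": 0.11, "rz": -0.46, "claw": 1}]'

```text
time: 9.25
tool_pos: [0.5316, -0.1882, 0.2964]
tool_rot: [0.128, 0.704, 0.685, 0.139]
contact_force: [0.7, 1.1, -1.7]
gripper_width: 0.15
```

```bash
sed -i 's/C=np.array(\[.*\]);TH/C=np.array([.6115,-.2403,.165]);TH/' port.py; python3 port.py .07
```

```text
tgt [ 0.5594 -0.2458  0.2707]
t 9.25 p [ 0.5316 -0.1882  0.2964] q [-0.5793 -0.3583  1.9058  0.2234  1.2827 -0.582 ] w 0.15 F [ 0.7329  1.071  -1.7278]
d [-5.74  1.79  3.36] r [-0.0777  0.0336 -0.1253] rows 1.3781251550706786
```

Request:
play_rows --commands '[{"dx": -3, "dy": 1, "dz": 1.5, "rx": -0.04, "ry": 0.017, "rz": -0.06, "claw": 1}, {"dx": -5.7, "dy": 1.8, "dz": 3.3, "rx": -0.078, "ry": 0.034, "rz": -0.125, "claw": 1}, {"dx": -5.7, "dy": 1.8, "dz": 3.3, "rx": -0.078, "ry": 0.034, "rz": -0.125, "claw": 1}, {"dx": -5.7, "dy": 1.8, "dz": 3.3, "rx": -0.078, "ry": 0.034, "rz": -0.125, "claw": 1}]'

```text
time: 9.65
tool_pos: [0.5582, -0.2455, 0.2686]
tool_rot: [0.15, 0.653, 0.723, 0.169]
contact_force: [-0.5, -1.0, -2.3]
gripper_width: 0.144
```

```bash
python3 port.py .02; python3 - <<'E'
from h import *
from plant import grab_frame
im=grab_frame("scene");cv2.imwrite("pics/scene9.png",im);crop(im,110,110,120,100,6,"pics/s9.png")
im=grab_frame("top");cv2.imwrite("pics/top9.png",im);crop(im,350,125,120,100,6,"pics/t9.png")
E
```

```text
tgt [ 0.5815 -0.2435  0.2259]
t 9.65 p [ 0.5582 -0.2455  0.2686] q [-0.6834 -0.2402  1.8719  0.3443  1.1992 -0.8611] w 0.144 F [-0.5374 -0.9984 -2.2684]
d [-0.05  0.21  4.86] r [-0.0034 -0.0026 -0.0031] rows 0.9734894700010868
```

View pics/s9.png

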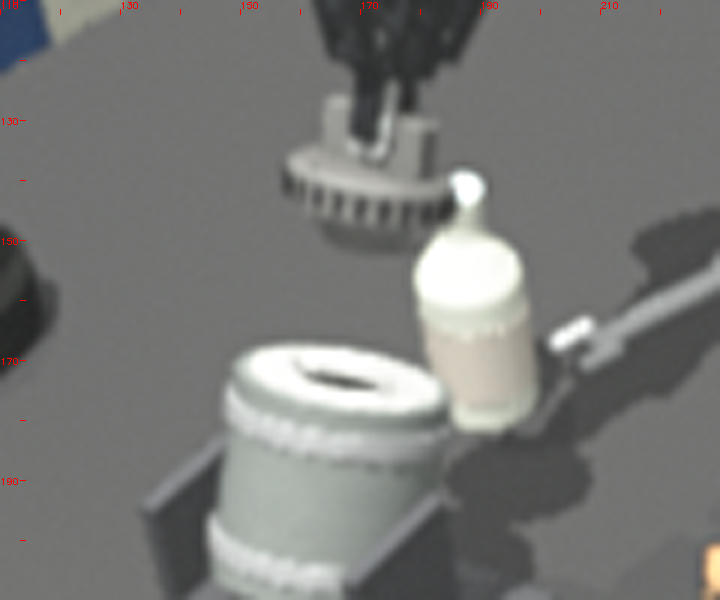

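View pics/t9.png

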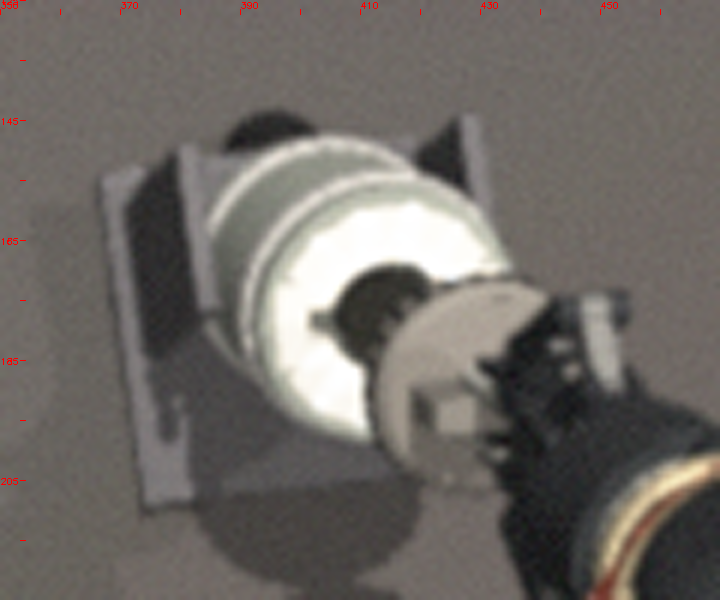

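```bash
python3 - <<'E'
from h import *
from go import *
im=cv2.imread("pics/scene9.png");c=cv2.resize(im[118:158,150:192],None,fx=16,fy=16,interpolation=cv2.INTER_CUBIC)
p,R,s=cur();M=R.as_matrix()
tx,ty,tz=M.T
def F(x,y,z): # filter coords-> world; TCP at z=.048
    return p+tx*x+ty*y-tz*(z-.048)
pts={}
for n,q in dict(barL=(-.03,.007,.068),barR=(.03,.007,.068),barLb=(-.03,.007,.04),barRb=(.03,.007,.04),barL2=(-.03,-.007,.068),barR2=(.03,-.007,.068)).items():
    u=proj("scene",F(*q))[0];pts[n]=u;print(n,u,proj("top",F(*q))[0])
a=np.linspace(0,2*np.pi,60)
for z,col in((.04,(0,255,0)),(.02,(255,255,0)),(0,(255,0,255))):
    r={.04:.042,.02:.042,0:.0185}[z]
    for u in proj("scene",[F(r*np.cos(t),r*np.sin(t),z) for t in a]):
        cv2.circle(c,tuple(int(round(v)) for v in ((u-[150,118])+.5)*16),1,col,-1)
for u in pts.values(): cv2.circle(c,tuple(int(round(v)) for v in ((u-[150,118])+.5)*16),3,(0,0,255),-1)
cv2.imwrite("pics/s9b.png",c)
im=cv2.imread("pics/top9.png");c=cv2.resize(im[165:210,405:460],None,fx=13,fy=13,interpolation=cv2.INTER_CUBIC)
for z,r,col in((.04,.042,(0,255,0)),):
    for u in proj("top",[F(r*np.cos(t),r*np.sin(t),z) for t in a]):
        cv2.circle(c,tuple(int(round(v)) for v in ((u-[405,165])+.5)*13),1,col,-1)
for q in((-.03,.007,.068),(.03,.007,.068),(-.03,-.007,.068),(.03,-.007,.068)):
    u=proj("top",F(*q))[0];cv2.circle(c,tuple(int(round(v)) for v in ((u-[405,165])+.5)*13),3,(0,0,255),-1)
cv2.imwrite("pics/t9b.png",c)
E
```

```text
barL [163.9013 125.382 ] [447.9459 188.8492]
barR [180.455  130.5093] [421.0705 191.5349]
barLb [162.6663 134.6618] [442.991  185.4096]
barRb [179.1028 139.8923] [416.7799 188.0226]
barL2 [166.861  125.1712] [447.7578 194.9066]
barR2 [183.3152 130.2515] [420.9979 197.5907]
```

View pics/s9b.png

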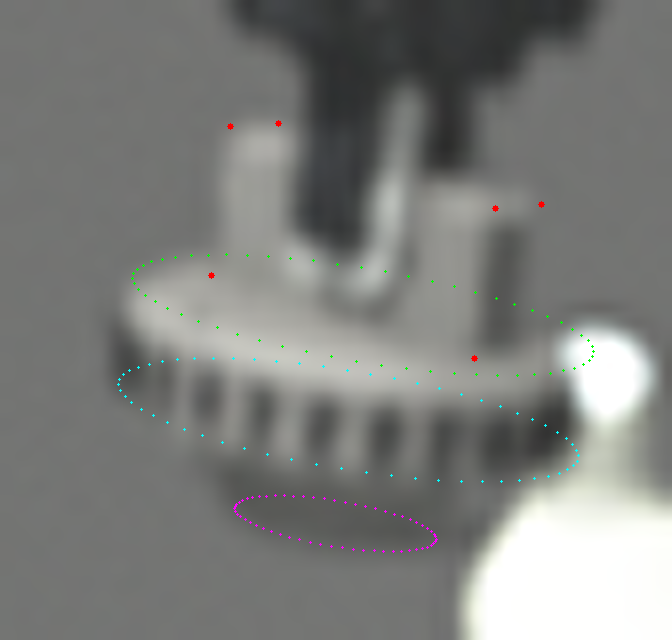

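View pics/t9b.png

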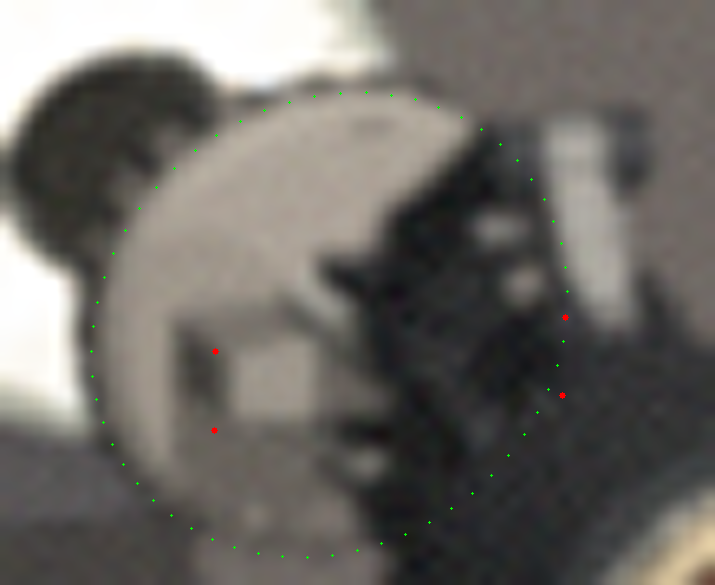

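```bash
sed -i 's/C=np.array(\[.*\]);TH/C=np.array([.612,-.2403,.165]);TH/; s/ox=0,oy=0/ox=-.0012,oy=.0014/' port.py; python3 port.py .008
```

```text
tgt [ 0.5861 -0.2416  0.2146]
t 9.75 p [ 0.5591 -0.2447  0.2711] q [-0.6814 -0.2428  1.8706  0.3446  1.1989 -0.8613] w 0.148 F [ 0.761  -0.5274 -3.4253]
d [ 0.01 -0.08  6.26] r [-0.0003 -0.001  -0.0001] rows 1.2529711335106695
```

Request:
play_rows --commands '[{"dx": 0, "dy": -0.1, "dz": 2, "rx": 0, "ry": 0, "rz": 0, "claw": 1}, {"dx": 0, "dy": -0.1, "dz": 4, "rx": 0, "ry": 0, "rz": 0, "claw": 1}, {"dx": 0, "dy": -0.1, "dz": 5.5, "rx": 0, "ry": 0, "rz": 0, "claw": 1}, {"dx": 0, "dy": -0.1, "dz": 5.8, "rx": 0, "ry": 0, "rz": 0, "claw": 1}, {"dx": 0, "dy": -0.1, "dz": 5.8, "rx": 0, "ry": 0, "rz": 0, "claw": 1}]'

```text
time: 10.25
tool_pos: [0.5839, -0.2412, 0.2185]
tool_rot: [0.152, 0.651, 0.724, 0.17]
contact_force: [-0.0, -0.0, -2.3]
gripper_width: 0.154
```

```bash
python3 - <<'E'
from h import *
from plant import grab_frame
im=grab_frame("scene");cv2.imwrite("pics/scene10.png",im);crop(im,130,120,70,60,10,"pics/s10.png")
im=grab_frame("top");cv2.imwrite("pics/top10.png",im);crop(im,380,140,75,65,10,"pics/t10.png")
E
python3 port.py 0
```

```text
tgt [ 0.5896 -0.2412  0.2075]
t 10.35 p [ 0.5843 -0.2421  0.2201] q [-0.6472 -0.1568  1.8827  0.3493  1.0933 -0.8638] w 0.147 F [-0.2694 -0.1398 -2.8112]
d [ 0.03 -0.08  1.37] r [ 0.0011 -0.      0.0008] rows 0.2737853245343659
```

View pics/s10.png

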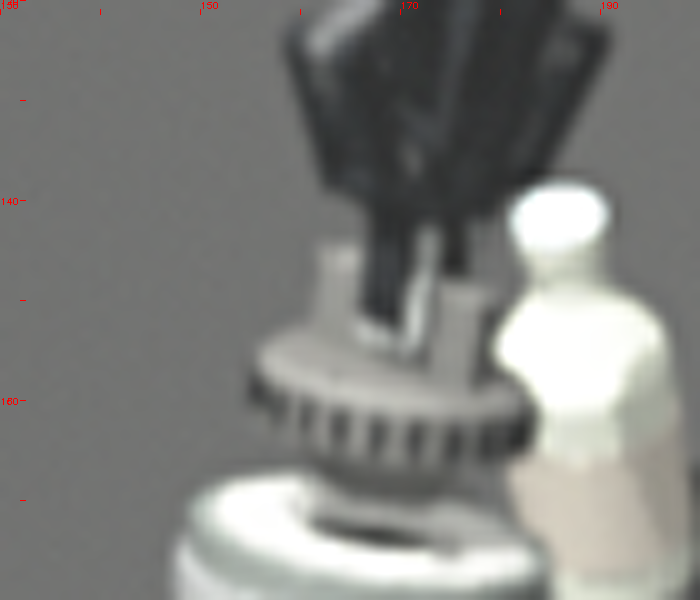

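View pics/t10.png

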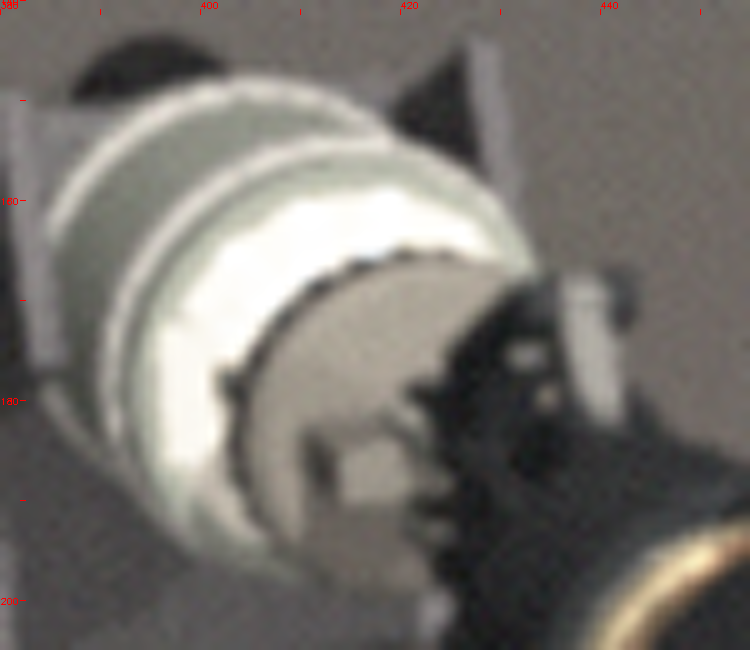

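Request:
play_rows --commands '[{"dx": 0, "dy": -0.08, "dz": 0.6, "rx": 0, "ry": 0, "rz": 0, "claw": 1}, {"dx": 0, "dy": -0.08, "dz": 1.1, "rx": 0, "ry": 0, "rz": 0, "claw": 1}, {"dx": 0, "dy": -0.08, "dz": 1.5, "rx": 0, "ry": 0, "rz": 0, "claw": 1}, {"dx": 0, "dy": -0.08, "dz": 1.5, "rx": 0, "ry": 0, "rz": 0, "claw": 1}]'

```text
time: 10.75
tool_pos: [0.5899, -0.2412, 0.2052]
tool_rot: [0.152, 0.651, 0.724, 0.17]
contact_force: [0.0, 0.4, -2.9]
gripper_width: 0.147
```

```bash
python3 port.py -.008
```

```text
tgt [ 0.5931 -0.2409  0.2003]
t 10.75 p [ 0.5899 -0.2412  0.2052] q [-0.6393 -0.1319  1.8857  0.3515  1.0662 -0.8658] w 0.147 F [ 0.0035  0.4159 -2.8612]
d [-0.    0.07  0.58] r [-0.0002 -0.001   0.0004] rows 0.11643432717181992
```

No contact yet with the stem entering. Continue in small steps.

Request:
play_rows --commands '[{"dx": 0, "dy": 0.03, "dz": 0.2, "rx": 0, "ry": 0, "rz": 0, "claw": 1}, {"dx": 0, "dy": 0.05, "dz": 0.4, "rx": 0, "ry": 0, "rz": 0, "claw": 1}, {"dx": 0, "dy": 0.05, "dz": 0.6, "rx": 0, "ry": 0, "rz": 0, "claw": 1}]'

```text
time: 11.05
tool_pos: [0.593, -0.2411, 0.2003]
tool_rot: [0.152, 0.651, 0.724, 0.17]
contact_force: [-3.7, 0.7, 0.1]
gripper_width: 0.146
```

```bash
python3 port.py -.012
```

```text
tgt [ 0.5949 -0.2407  0.1967]
t 11.05 p [ 0.593  -0.2411  0.2003] q [-0.6355 -0.121   1.8842  0.3516  1.056  -0.8655] w 0.146 F [-3.6878  0.6928  0.1139]
d [0.02 0.02 0.41] r [-0.0004 -0.0007  0.0006] rows 0.08118797215159504
```

Request:
play_rows --commands '[{"dx": 0, "dy": 0, "dz": 0.3, "rx": 0, "ry": 0, "rz": 0, "claw": 1}, {"dx": 0, "dy": 0, "dz": 0.5, "rx": 0, "ry": 0, "rz": 0, "claw": 1}, {"dx": 0, "dy": 0, "dz": 0.5, "rx": 0, "ry": 0, "rz": 0, "claw": 1}]'

```text
time: 11.35
tool_pos: [0.5953, -0.2409, 0.1959]
tool_rot: [0.152, 0.651, 0.724, 0.17]
contact_force: [-4.3, 0.2, 0.2]
gripper_width: 0.149
```

```bash
python3 port.py -.018
```

```text
tgt [ 0.5975 -0.2404  0.1913]
t 11.35 p [ 0.5953 -0.2409  0.1959] q [-0.6327 -0.1123  1.8838  0.3523  1.0471 -0.8659] w 0.149 F [-4.3004  0.2118  0.1904]
d [0.02 0.01 0.51] r [-0.0003 -0.0007  0.0007] rows 0.10126357851830751
```

Spring force is growing smoothly (about 4.6 N), consistent with the lugs in the slots. Press on to seat.

Request:
play_rows --commands '[{"dx": 0, "dy": 0, "dz": 0.3, "rx": 0, "ry": 0, "rz": 0, "claw": 1}, {"dx": 0, "dy": 0, "dz": 0.6, "rx": 0, "ry": 0, "rz": 0, "claw": 1}, {"dx": 0, "dy": 0, "dz": 0.7, "rx": 0, "ry": 0, "rz": 0, "claw": 1}, {"dx": 0, "dy": 0, "dz": 0.7, "rx": 0, "ry": 0, "rz": 0, "claw": 1}]'

```text
time: 11.75
tool_pos: [0.5984, -0.2407, 0.1902]
tool_rot: [0.152, 0.651, 0.724, 0.169]
contact_force: [-7.0, 0.7, 4.1]
gripper_width: 0.147
```

```bash
python3 port.py -.020
```

```text
tgt [ 0.5984 -0.2403  0.1896]
t 11.75 p [ 0.5984 -0.2407  0.1902] q [-0.6288 -0.1004  1.8827  0.3531  1.0355 -0.8665] w 0.147 F [-7.023   0.6908  4.1205]
d [ 0.04 -0.02  0.06] r [-0.0003 -0.0005  0.0011] rows 0.014642314163702297
```

Request:
play_rows --commands '[{"dx": 0, "dy": 0, "dz": 0.2, "rx": 0, "ry": 0, "rz": 0, "claw": 1}, {"dx": 0, "dy": 0, "dz": 0.3, "rx": 0, "ry": 0, "rz": 0, "claw": 1}, {"dx": 0, "dy": 0, "dz": 0.3, "rx": 0, "ry": 0, "rz": 0, "claw": 1}]'

```text
time: 12.05
tool_pos: [0.599, -0.2411, 0.1902]
tool_rot: [0.152, 0.651, 0.725, 0.169]
contact_force: [-21.5, 2.4, 15.9]
gripper_width: 0.152
```

```bash
python3 port.py -.020;python3 -c "
from plant import monitor;print(monitor.state()['ft_torque'])"
```

```text
tgt [ 0.5984 -0.2403  0.1896]
t 12.05 p [ 0.599  -0.2411  0.1902] q [-0.6282 -0.0982  1.8804  0.3514  1.0363 -0.8668] w 0.152 F [-21.5246   2.4001  15.9022]
d [ 0.08 -0.07  0.04] r [-0.0018 -0.0003  0.0029] rows 0.02266169128001191
[0.5783988  2.05072111 0.42866493]
```

Seated: motion stopped at the predicted depth with 26 N axial. Twisting clockwise (+rz) while keeping the press.

Request:
play_rows --commands '[{"dx": 0, "dy": -0.03, "dz": 0.2, "rx": 0, "ry": 0, "rz": 0.12, "claw": 1}, {"dx": -0.01, "dy": -0.01, "dz": 0.2, "rx": 0, "ry": 0, "rz": 0.24, "claw": 1}, {"dx": -0.01, "dy": 0.01, "dz": 0.2, "rx": 0, "ry": 0, "rz": 0.36, "claw": 1}]'

```text
time: 12.35
tool_pos: [0.6015, -0.2415, 0.1913]
tool_rot: [0.121, 0.771, 0.594, 0.195]
contact_force: [-4.6, 1.0, 7.0]
gripper_width: 0.15
```

```bash
python3 port.py -.020 82;python3 -c "
from plant import monitor;print(monitor.state()['ft_torque'])"
```

```text
tgt [ 0.5984 -0.2403  0.1896]
t 12.35 p [ 0.6015 -0.2415  0.1913] q [-0.6269 -0.0959  1.8773  0.3534  1.0319 -0.5023] w 0.15 F [-4.6222  0.9759  6.9622]
d [ 0.02 -0.37  0.02] r [ 0.0033 -0.0012  1.0699] rows 7.136559166020001
[0.23292056 0.23622045 0.2251774 ]
```

Request:
play_rows --commands '[{"dx": 0, "dy": -0.08, "dz": 0.3, "rx": 0, "ry": 0, "rz": 0.1, "claw": 1}, {"dx": -0.02, "dy": -0.1, "dz": 0.3, "rx": 0, "ry": 0, "rz": 0.22, "claw": 1}, {"dx": -0.03, "dy": -0.1, "dz": 0.3, "rx": 0, "ry": 0, "rz": 0.34, "claw": 1}]'

```text
time: 12.65
tool_pos: [0.6032, -0.2409, 0.1921]
tool_rot: [0.087, 0.86, 0.454, 0.214]
contact_force: [-10.5, 5.9, 13.1]
gripper_width: 0.146
```

```bash
python3 port.py -.020 82;python3 -c "
from plant import monitor;print(monitor.state()['ft_torque'])"
```

```text
tgt [ 0.5984 -0.2403  0.1896]
t 12.65 p [ 0.6032 -0.2409  0.1921] q [-0.6254 -0.0951  1.876   0.3565  1.0295 -0.1599] w 0.146 F [-10.4771   5.868   13.097 ]
d [-0.26 -0.48  0.01] r [ 0.0047 -0.0054  0.7275] rows 4.852487966391321
[0.67443423 0.83148305 0.73134273]
```

Pressing against the plate deflects the arm sideways by about 2.7 mm per call along the port's x axis. I'll compensate for that laterally.

Request:
play_rows --commands '[{"dx": -0.12, "dy": -0.15, "dz": 0.3, "rx": 0, "ry": 0, "rz": 0.1, "claw": 1}, {"dx": -0.22, "dy": -0.27, "dz": 0.3, "rx": 0, "ry": 0, "rz": 0.2, "claw": 1}, {"dx": -0.24, "dy": -0.3, "dz": 0.3, "rx": 0, "ry": 0, "rz": 0.3, "claw": 1}]'

```text
time: 12.95
tool_pos: [0.603, -0.2426, 0.192]
tool_rot: [0.057, 0.918, 0.319, 0.227]
contact_force: [-6.2, -3.2, 10.1]
gripper_width: 0.147
```

```bash
python3 port.py -.020 82;python3 -c "
from plant import monitor;print(monitor.state()['ft_torque'])"; python3 - <<'E'
from h import *
from plant import grab_frame
im=grab_frame("scene");cv2.imwrite("pics/scene11.png",im);crop(im,130,120,70,60,10,"pics/s11.png")
E
```

```text
tgt [ 0.5984 -0.2403  0.1896]
t 12.95 p [ 0.603  -0.2426  0.192 ] q [-0.628  -0.0976  1.8798  0.3589  1.0216  0.138 ] w 0.147 F [-6.2217 -3.2261 10.1456]
d [-0.27 -0.5   0.02] r [ 0.0106 -0.0096  0.4256] rows 2.840331023834977
[-0.3787815   0.71326787 -0.03518885]
```

View pics/s11.png

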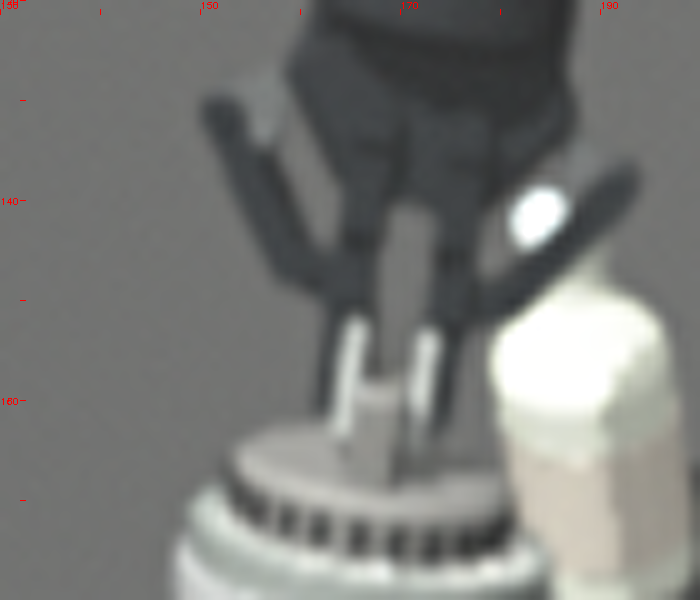

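Request:
play_rows --commands '[{"dx": -0.12, "dy": -0.08, "dz": 0.35, "rx": 0, "ry": 0, "rz": 0.1, "claw": 1}, {"dx": -0.25, "dy": -0.16, "dz": 0.35, "rx": 0, "ry": 0, "rz": 0.2, "claw": 1}, {"dx": -0.25, "dy": -0.16, "dz": 0.35, "rx": 0, "ry": 0, "rz": 0.3, "claw": 1}]'

```text
time: 13.3
tool_pos: [0.6034, -0.2437, 0.1921]
tool_rot: [0.023, 0.956, 0.176, 0.235]
contact_force: [-10.9, 1.3, 14.1]
gripper_width: 0.149
```

```bash
python3 port.py -.020 82;python3 -c "
from plant import monitor;print(monitor.state()['ft_torque'])"
```

```text
tgt [ 0.5984 -0.2403  0.1896]
t 13.3 p [ 0.6034 -0.2437  0.1921] q [-0.6294 -0.0984  1.8813  0.361   1.0163  0.4399] w 0.149 F [-10.9383   1.2879  14.0645]
d [-0.4  -0.51  0.01] r [ 0.0128 -0.0146  0.1212] rows 0.8184508444677536
[0.14278899 1.30936298 0.39760948]
```

Request:
play_rows --commands '[{"dx": -0.2, "dy": -0.06, "dz": 0.35, "rx": 0, "ry": 0, "rz": 0.07, "claw": 1}, {"dx": -0.25, "dy": -0.07, "dz": 0.35, "rx": 0, "ry": 0, "rz": 0.14, "claw": 1}, {"dx": -0.25, "dy": -0.07, "dz": 0.35, "rx": 0, "ry": 0, "rz": 0.18, "claw": 1}]'

```text
time: 13.6
tool_pos: [0.6036, -0.242, 0.1923]
tool_rot: [0.001, 0.967, 0.091, 0.237]
contact_force: [-14.9, 12.2, 20.1]
gripper_width: 0.144
```

```bash
python3 port.py -.020 82;python3 -c "
from plant import monitor;print(monitor.state()['ft_torque'])"
```

```text
tgt [ 0.5984 -0.2403  0.1896]
t 13.6 p [ 0.6036 -0.242   0.1923] q [-0.6286 -0.0996  1.8826  0.3655  1.0172  0.6152] w 0.144 F [-14.8557  12.1976  20.0817]
d [-0.55 -0.27  0.01] r [ 0.0083 -0.0183 -0.0558] rows 0.3955497293352454
[1.16168936 1.50710186 2.03654797]
```

Request:
play_rows --commands '[{"dx": -0.2, "dy": 0, "dz": 0.3, "rx": 0, "ry": 0, "rz": 0.06, "claw": 1}, {"dx": -0.2, "dy": 0, "dz": 0.3, "rx": 0, "ry": 0, "rz": 0.06, "claw": 1}]'

```text
time: 13.8
tool_pos: [0.6037, -0.2417, 0.1924]
tool_rot: [-0.005, 0.969, 0.066, 0.237]
contact_force: [-14.9, 6.5, 15.4]
gripper_width: 0.152
```

```bash
python3 port.py -.020 82;python3 -c "
from plant import monitor;print(monitor.state()['ft_torque'])"
```

```text
tgt [ 0.5984 -0.2403  0.1896]
t 13.8 p [ 0.6037 -0.2417  0.1924] q [-0.628  -0.1001  1.883   0.3652  1.0168  0.6674] w 0.152 F [-14.9125   6.4705  15.3549]
d [-0.57 -0.21  0.01] r [ 0.0081 -0.0187 -0.1073] rows 0.7282507972092228
[0.03329104 1.59260603 2.21561136]
```

Request:
play_rows --commands '[{"dx": -0.2, "dy": 0, "dz": 0.3, "rx": 0, "ry": 0, "rz": 0.06, "claw": 1}, {"dx": -0.2, "dy": 0, "dz": 0.3, "rx": 0, "ry": 0, "rz": 0.08, "claw": 1}]'

```text
time: 14.0
tool_pos: [0.6036, -0.2414, 0.1919]
tool_rot: [-0.014, 0.971, 0.032, 0.237]
contact_force: [-14.4, 4.7, 12.8]
gripper_width: 0.148
```

```bash
python3 port.py -.020 82;python3 - <<'E'
from plant import monitor,grab_frame
from h import *
print(monitor.state()['ft_torque'])
im=grab_frame("scene");cv2.imwrite("pics/scene12.png",im);crop(im,130,120,70,60,10,"pics/s12.png")
im=grab_frame("top");cv2.imwrite("pics/top12.png",im);crop(im,370,140,80,65,10,"pics/t12.png")
E
```

```text
tgt [ 0.5984 -0.2403  0.1896]
t 14.0 p [ 0.6036 -0.2414  0.1919] q [-0.6275 -0.1004  1.8839  0.3648  1.0157  0.7384] w 0.148 F [-14.3828   4.672   12.8245]
d [-0.56 -0.14 -0.02] r [ 0.0078 -0.0188 -0.1777] rows 1.1932486508511408
[0.02807307 1.0152718  3.14098678]
```

View pics/s12.png

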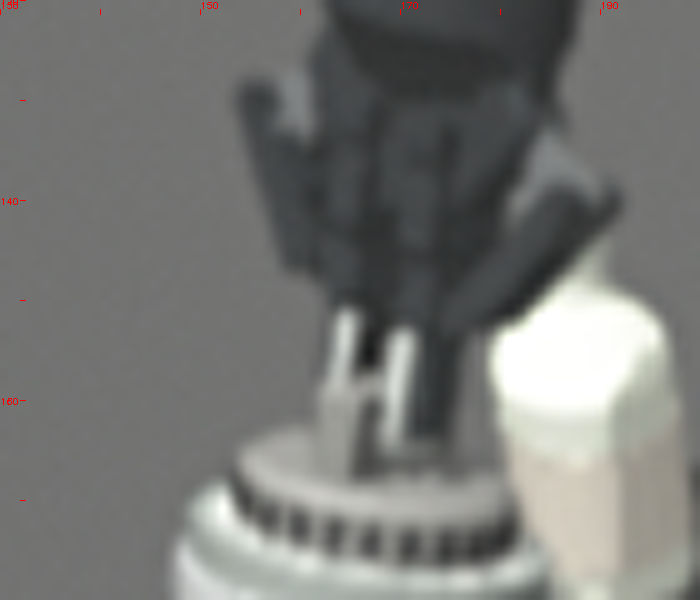

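View pics/t12.png

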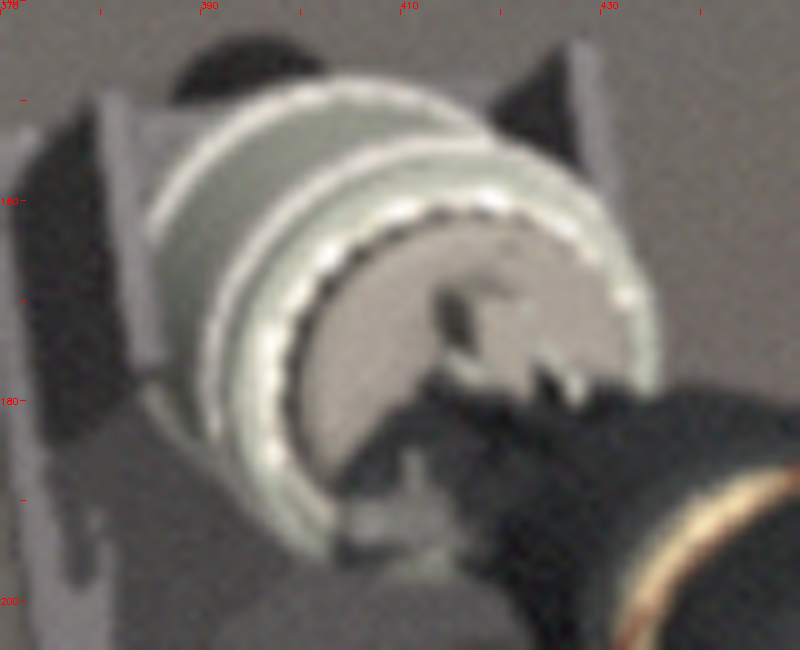

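The twist torque is climbing (1.3, 1.9, then 2.8 Nm) while only the grip flexes, so the filter is at its stop. I'll let the spring lift it while still held, then open.

Request:
play_rows --commands '[{"dx": 0, "dy": 0, "dz": 0, "rx": 0, "ry": 0, "rz": 0, "claw": 1}, {"dx": 0, "dy": 0, "dz": -0.15, "rx": 0, "ry": 0, "rz": 0, "claw": 1}, {"dx": 0, "dy": 0, "dz": -0.35, "rx": 0, "ry": 0, "rz": 0, "claw": 1}, {"dx": 0, "dy": 0, "dz": -0.45, "rx": 0, "ry": 0, "rz": 0, "claw": 1}]'

```text
time: 14.5
tool_pos: [0.6024, -0.2406, 0.1925]
tool_rot: [-0.014, 0.971, 0.033, 0.238]
contact_force: [20.2, -1.0, -20.5]
gripper_width: 0.146
```

```bash
python3 port.py -.020 82;python3 - <<'E'
from plant import monitor
print(monitor.state()['ft_torque'])
E
```

```text
tgt [ 0.5984 -0.2403  0.1896]
t 14.5 p [ 0.6024 -0.2406  0.1925] q [-0.6281 -0.1046  1.8871  0.3663  1.0166  0.7338] w 0.146 F [ 20.1886  -1.0365 -20.5497]
d [-0.49 -0.05  0.08] r [ 0.0073 -0.0201 -0.1742] rows 1.1704331597040512
[-1.27615401 -1.68653093  2.05790738]
```

Request:
play_rows --commands '[{"dx": 0, "dy": 0, "dz": 0, "rx": 0, "ry": 0, "rz": -0.05, "claw": 1}, {"dx": 0, "dy": 0, "dz": 0, "rx": 0, "ry": 0, "rz": -0.1, "claw": 1}, {"dx": 0, "dy": 0, "dz": 0, "rx": 0, "ry": 0, "rz": -0.1, "claw": 1}]'

```text
time: 14.8
tool_pos: [0.6031, -0.2405, 0.1924]
tool_rot: [-0.002, 0.968, 0.081, 0.239]
contact_force: [2.3, -0.5, -2.5]
gripper_width: 0.152
```

```bash
python3 port.py -.020 82;python3 - <<'E'
from plant import monitor
print(monitor.state()['ft_torque'])
E
```

```text
tgt [ 0.5984 -0.2403  0.1896]
t 14.8 p [ 0.6031 -0.2405  0.1924] q [-0.6278 -0.1038  1.8869  0.3676  1.0149  0.6344] w 0.152 F [ 2.3368 -0.5319 -2.4662]
d [-0.53 -0.1   0.04] r [ 0.0085 -0.0212 -0.0754] rows 0.5254839123427022
[-0.25937178 -0.15694298  0.87972783]
```

Request:
play_rows --commands '[{"dx": 0, "dy": 0, "dz": 0, "rx": 0, "ry": 0, "rz": -0.03, "claw": 0.75}, {"dx": 0, "dy": 0, "dz": 0, "rx": 0, "ry": 0, "rz": -0.03, "claw": 0.65}, {"dx": 0, "dy": 0, "dz": -0.2, "rx": 0, "ry": 0, "rz": -0.03, "claw": 0.65}, {"dx": 0, "dy": 0, "dz": -0.5, "rx": 0, "ry": 0, "rz": -0.03, "claw": 0.6}, {"dx": 0, "dy": 0, "dz": -0.8, "rx": 0, "ry": 0, "rz": -0.03, "claw": 0.6}]'

```text
time: 15.3
tool_pos: [0.5993, -0.241, 0.1999]
tool_rot: [0.002, 0.966, 0.095, 0.239]
contact_force: [0.5, 0.5, 0.4]
gripper_width: 0.399
```

```bash
python3 port.py -.020 82;python3 - <<'E'
from plant import monitor,grab_frame
from h import *
im=grab_frame("scene");cv2.imwrite("pics/scene13.png",im);crop(im,130,120,70,60,10,"pics/s13.png")
im=grab_frame("top");cv2.imwrite("pics/top13.png",im);crop(im,370,140,80,65,10,"pics/t13.png")
E
```

```text
tgt [ 0.5984 -0.2403  0.1896]
t 15.3 p [ 0.5993 -0.241   0.1999] q [-0.6327 -0.1187  1.8876  0.3664  1.0294  0.6056] w 0.399 F [0.4935 0.528  0.3514]
d [-0.54 -0.14  0.88] r [ 0.0091 -0.0214 -0.046 ] rows 0.3438357154493056
```

View pics/s13.png

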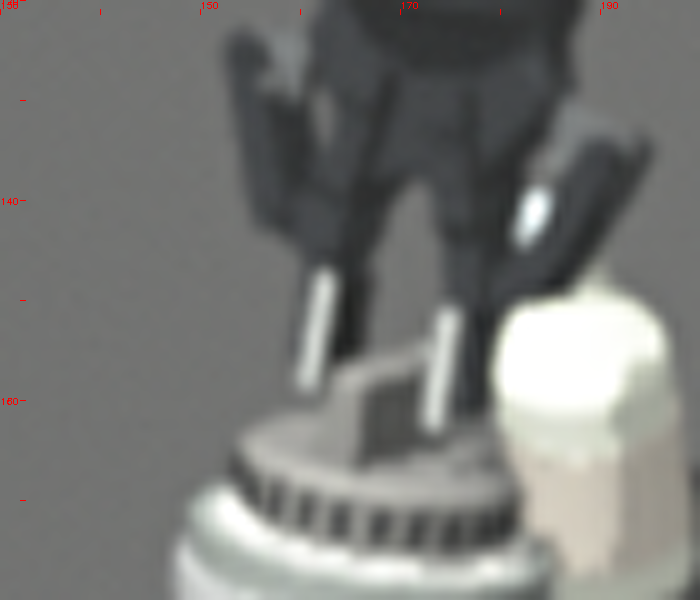

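View pics/t13.png

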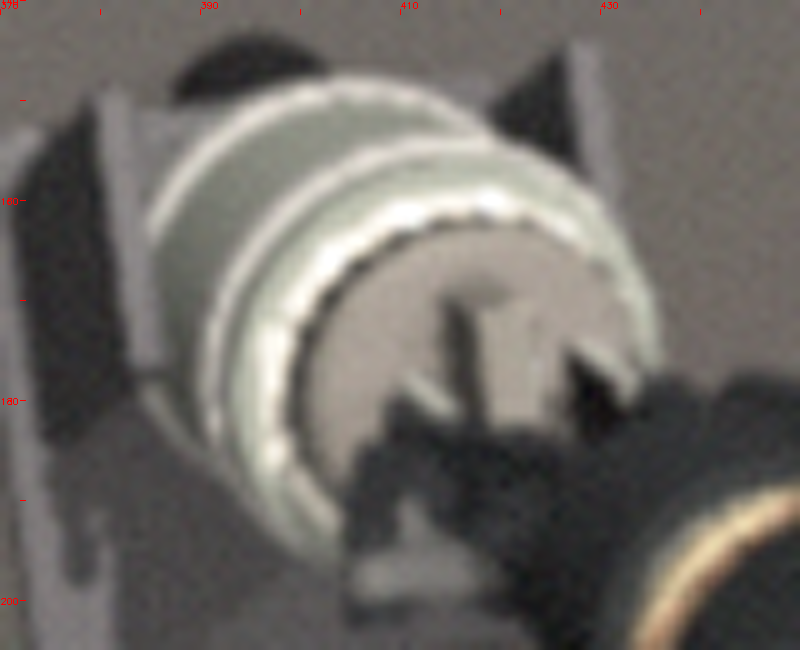

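Request:
play_rows --commands '[{"dx": 0, "dy": 0, "dz": -2, "rx": 0, "ry": 0, "rz": 0, "claw": 0.4}, {"dx": 0, "dy": 0, "dz": -5, "rx": 0, "ry": 0, "rz": 0, "claw": 0.4}, {"dx": 0, "dy": 0, "dz": -9, "rx": 0, "ry": 0, "rz": 0, "claw": 0.4}, {"dx": 0, "dy": 0, "dz": -14, "rx": 0, "ry": 0, "rz": 0, "claw": 0.4}, {"dx": 0, "dy": 0, "dz": -17, "rx": 0, "ry": 0, "rz": 0, "claw": 0.4}]'

```text
time: 15.9
tool_pos: [0.5204, -0.2486, 0.3555]
tool_rot: [0.004, 0.966, 0.096, 0.241]
contact_force: [1.0, -0.7, 0.2]
gripper_width: 0.603
```

```bash
python3 go.py .40 -.12 .38 90; python3 - <<'E'
from plant import monitor,grab_frame
from h import *
im=grab_frame("scene");cv2.imwrite("pics/scene14.png",im);crop(im,130,120,70,60,10,"pics/s14.png")
im=grab_frame("top");cv2.imwrite("pics/top14.png",im);crop(im,370,140,80,65,10,"pics/t14.png")
E
```

```text
t 15.9 p [ 0.5204 -0.2486  0.3555] q [-0.7458 -0.3695  1.8383  0.3613  1.344   0.6045] w 0.603 F [ 0.9647 -0.7315  0.2238]
d [ -6.88 -14.69  -7.29] r [ 0.3786 -0.366  -1.3444] rows 9.63069663674708
```

View pics/s14.png

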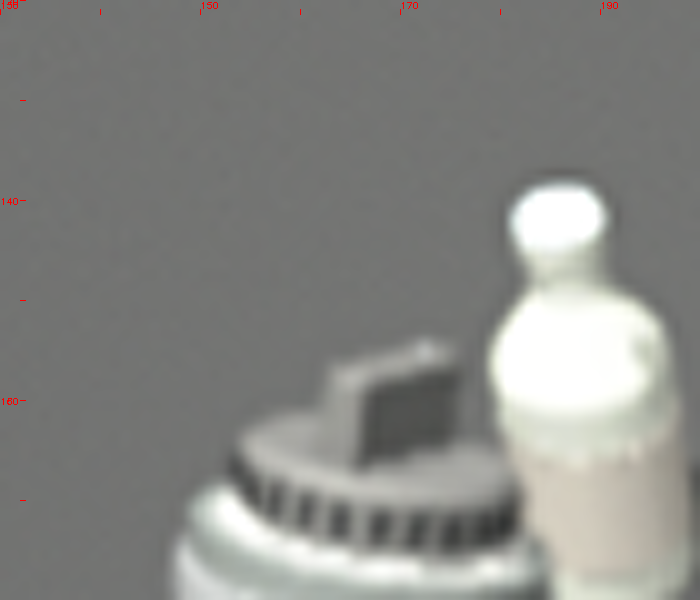

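View pics/t14.png

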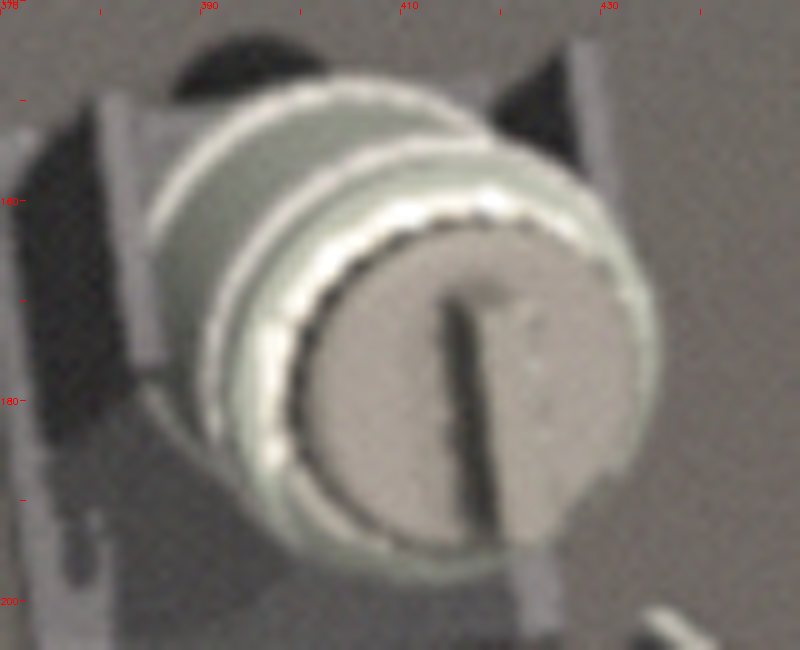

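```bash
python3 - <<'E'
from h import *
from port import frame,C
x,y,z=frame()
for hh in(.02,.025):
    a=onplane("top",(414.3,169.7),C+z*hh,z);b=onplane("top",(418.0,193.3),C+z*hh,z);v=a-b
    print(hh,np.linalg.norm(v),"angle from +y to +x:",np.degrees(np.arctan2(v@x,v@y)), ((a+b)/2-C)@x*1e3,((a+b)/2-C)@y*1e3)
# body rim: axial height check: body top disc ellipse centre in both views
t=cv2.imread("pics/top14.png")
# bar top in scene: near end top corners ~ (163.0,157.2),(166.2,158); far (173,154.5)
for dd in(-.020,-.015,-.0175,0):
    q=[C+z*(dd+h)+ (x*np.cos(np.radians(8))+y*np.sin(np.radians(8)))*s*.03 + (y*np.cos(np.radians(8))-x*np.sin(np.radians(8)))*k*.007 for s in(1,-1) for k in(1,-1) for h in(.068,)]
    print(dd,"scene bar top corners",proj("scene",q).round(1).tolist(),"body low near rim",proj("scene",C+z*(dd+.02)+x*.042).round(1))
E
```

```text
0.02 0.0618097531538761 angle from +y to +x: 80.99080424470812 -6.14317166992635 1.7488450151867792
0.025 0.06152647565278555 angle from +y to +x: 80.99080424470806 -4.601192029998342 3.45688203764344
-0.02 scene bar top corners [[166.0, 159.4], [161.8, 158.2], [176.0, 156.6], [171.9, 155.4]] body low near rim [[158.  174.5]]
-0.015 scene bar top corners [[166.2, 157.8], [162.0, 156.6], [176.2, 155.0], [172.1, 153.9]] body low near rim [[158.2 172.9]]
-0.0175 scene bar top corners [[166.1, 158.6], [161.9, 157.4], [176.1, 155.8], [172.0, 154.7]] body low near rim [[158.1 173.7]]
0 scene bar top corners [[166.9, 152.8], [162.7, 151.6], [176.9, 150.3], [172.8, 149.1]] body low near rim [[158.9 168. ]]
```

The bar has turned about 81° (82° nominal). Its height matches the let-go locked state, not the popped-out one. Now backing off and checking that nothing drifts.

Request:
play_rows --commands '[{"dx": -3, "dy": -4, "dz": -4, "rx": 0, "ry": 0, "rz": 0, "claw": 0.4}, {"dx": -5, "dy": -8, "dz": -6, "rx": 0, "ry": 0, "rz": 0, "claw": 0.4}, {"dx": -5, "dy": -8, "dz": -6, "rx": 0, "ry": 0, "rz": 0, "claw": 0.4}, {"dx": -5, "dy": -8, "dz": -6, "rx": 0, "ry": 0, "rz": 0, "claw": 0.4}, {"dx": -5, "dy": -8, "dz": -6, "rx": 0, "ry": 0, "rz": 0, "claw": 0.4}]'

```text
time: 16.5
tool_pos: [0.4355, -0.1826, 0.3825]
tool_rot: [0.006, 0.965, 0.095, 0.243]
contact_force: [-0.1, -0.4, 0.3]
gripper_width: 0.599
```

```bash
python3 - <<'E'
from plant import monitor,grab_frame
from h import *
s=grab_frame("scene");cv2.imwrite("pics/scene15.png",s)
t=grab_frame("top");cv2.imwrite("pics/top15.png",t)
a=cv2.imread("pics/scene14.png")
print(np.abs(a[150:200,145:185].astype(int)-s[150:200,145:185]).mean(), monitor.state()["time"],monitor.state()["contact_force"])
crop(t,140,110,140,105,5,"pics/t15.png")
E
```

```text
0.6855 16.6 [0.10621912 0.13924453 0.20193476]
```

View pics/scene15.png

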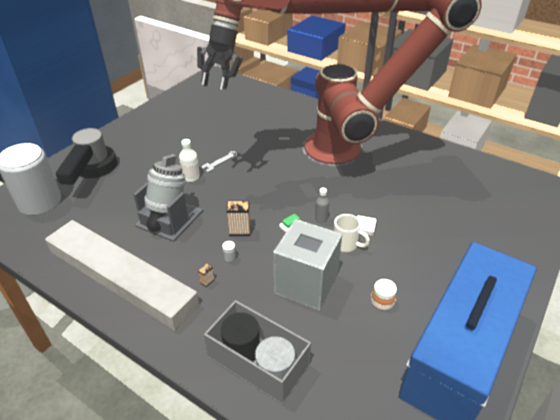

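View pics/t15.png

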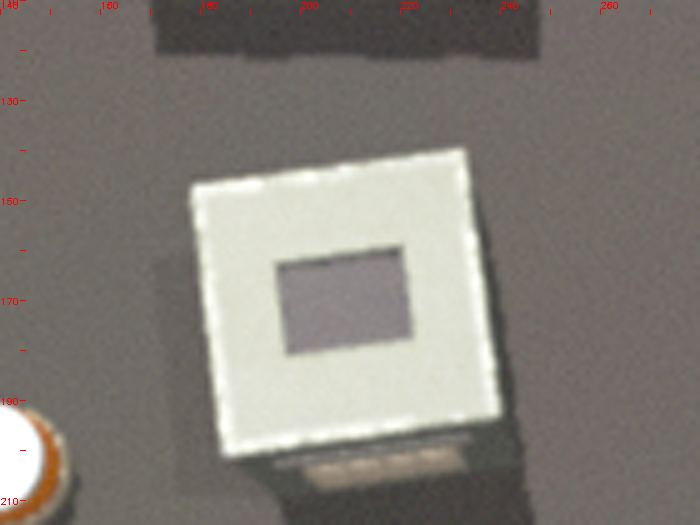

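The flap is shut: the slot's grey plate at top-view (210,170) looks just as it did at the start. The middle cassette is gone from the bench, and the filter is still in the head at scene (166,165). The bystanders are where they stood, so I'm handing in.

```bash
python3 -c "
from plant import ticket;print(ticket.job_done())"
```

```text
the job is handed in; nothing more can be done
None
```

I handed the job in at 16.6 s: the spent cassette is in the waste box, and the fresh filter is locked in the filter head.

**Cassette:** I let the middle-sized cassette go about 50 mm into the slot. The last pictures show it gone from the bench and the flap shut, looking as it did at the start.

**Filter:** I pressed it in at about 26 N until it stopped at the expected depth, then twisted it clockwise. The torque climbed to about 2.8 Nm at the stop.

**Last checks:**
- **Turn:** after release, the grip bar measures about 81° of turn against the nominal 82°.
- **Height:** the bar sits 15 to 17.5 mm in, by eye from the scene view. That is roughly the let-go locked depth of 15 mm and well away from popped out.
- **Stability:** the scene view showed no visible change over the last 0.7 s, and the wrist force is near zero.
- **Bystanders:** they all look to be where they stood, judged by eye in the scene view.

**What disagreed:**
- **Sideways drift:** the arm slid about 5 mm across the mouth while pressing and twisting, so I offset the later moves to counter it.
- **First lift:** the filter came up only about 1 mm at around 25 N while still gripped and wound against the stop. It came free once I eased the twist and opened the fingers.

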